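# Load the class kit tray in a ceramics studio

## Task

Lift the lid off the blue tub by its knob and lay it knob-up on the cork mat, then load the kit tray, one item to a pocket and all upright: every glaze jar from the tub into the green row and every mixing cup into the white row, and only when all of those are in, every tall squeeze bottle into the red middle row. Last, put the lid back on the tub so that it sits fully home, and leave the other pots and tools alone.

Things in the scene. Friction and masses are not known exactly. Their poses are not given: they have to be found in the camera images.
- tray: Light wooden kit tray, fixed, 204 (x) x 276 (y) x 18 mm high, 3 x 3 open pockets in three rows along its y, row centres at x = -66, 0, +66 mm, pocket centres at y = -90, 0, +90 mm. Pockets are 60 (x) x 84 (y) mm inside, floor 6 mm above the table; dividers and rims 6 mm thick, tops 18 mm above the table. Origin: centre of its underside, x and y along its sides.
- white_row (a point): Middle of the floor of the white-padded row (tray x = -66 mm, next to the robot), for mixing cups; any pocket of the row will do, one item in each.
- red_row (a point): Middle of the floor of the red-padded middle row (tray x = 0), for squeeze bottles; any pocket of the row will do, one item in each.
- green_row (a point): Middle of the floor of the green-padded row (tray x = +66 mm, far from the robot), for glaze jars; any pocket of the row will do, one item in each.
- tub: Open blue plastic storage tub, fixed to the table, under the lid at the start: 236 (x) x 132 (y) x 80 mm high, walls and floor 5 mm. The glaze jars stand in it in a line along its x, about 72 mm apart. Origin: centre of its underside.
- lid: Loose grey lid of the tub, about 0.2 kg: plate 240 (x) x 136 (y) mm over a plug 216 x 112 x 8 mm that drops inside the rim with 5 mm to spare all round; black round knob 36 mm across in the middle. Origin: centre of the plug's underside; plate z = 8 to 14, thin stem to 26, knob 26 to 46 mm. Seated, the origin is 72 mm above the tub's underside.
- mat: Cork mat fixed on the table to the left of the tub, 270 (x) x 170 (y) x 4 mm, where the lid is laid meanwhile. Origin: centre of its underside.
- jar1: Glaze jar with a green body and a white cap: plain cylinder 50 mm across, 62 mm high, about 0.12 kg, at the start in the closed tub. Origin: centre of its underside, z up. May be absent.
- jar2: Glaze jar with a blue body and a white cap: plain cylinder 50 mm across, 62 mm high, about 0.12 kg, at the start in the closed tub. Origin: centre of its underside, z up. May be absent.
- jar3: Glaze jar with a terracotta body and a white cap: plain cylinder 50 mm across, 62 mm high, about 0.12 kg, at the start in the closed tub. Origin: centre of its underside, z up. May be absent.
- cup1: White ceramic mixing cup, open and straight-sided, 52 mm across, 34 mm high, wall 4 mm, about 0.07 kg, standing to the right of the tray. Origin: centre of its underside, z up. May be absent.
- cup2: White ceramic mixing cup, open and straight-sided, 52 mm across, 34 mm high, wall 4 mm, about 0.07 kg, standing to the right of the tray. Origin: centre of its underside, z up. May be absent.
- bottle1: Tall pink squeeze bottle: body 46 mm across up to 125 mm, then a white nozzle cap 25 mm across up to 150 mm, about 0.22 kg, paper band round it; standing to the right of the tray. Origin: centre of its underside, z up. May be absent.
- bottle2: Tall beige squeeze bottle: body 46 mm across up to 125 mm, then a white nozzle cap 25 mm across up to 150 mm, about 0.22 kg, paper band round it; standing to the right of the tray. Origin: centre of its underside, z up. May be absent.
- bottle3: Tall plum squeeze bottle: body 46 mm across up to 125 mm, then a white nozzle cap 25 mm across up to 150 mm, about 0.22 kg, paper band round it; standing to the right of the tray. Origin: centre of its underside, z up. May be absent.
- pot: Bystander: closed grey glaze pot with a black cap, 60 mm across, 85 mm high, standing among the bottles and cups. Origin: centre of its underside. Leave alone.
- bowl: Bystander: white bowl 110 mm across, 50 mm high, beyond the tray. Origin: centre of its underside. Leave alone.
- vase: Bystander: unglazed plaster-coloured vase 80 mm across, 115 mm high, beyond the tub. Origin: centre of its underside. Leave alone.
- brush: Bystander: paint brush lying flat at the right, beyond the cups and bottles. Leave alone.
- rib: Bystander: flat wooden potter's rib, 100 x 55 x 8 mm, lying between robot, tub and tray. Leave alone.
Mind the look-alikes: they are no part of the job. What is shaped like the bottle3 but purple is not meant. Leave any yellow look-alike of the cup1 alone.

How it is judged:
By the outcome, as a careful person would: the job done as asked, in the order asked, and still so for the second after the job is handed in, with the robot touching nothing.
Of cup1, cup2 only 1 to 2 are there at a start; the rules pass over those that are not, and their reading is None.
Of jar1, jar2, jar3 only 2 to 3 are there at a start; the rules pass over those that are not, and their reading is None.
Of bottle1, bottle2, bottle3 only 2 to 3 are there at a start; the rules pass over those that are not, and their reading is None.
At some moment in a run one of cup1, cup2, lid may be knocked a few centimetres aside while the robot is not near it.
It also fails if it takes over 210 s, if anything falls off the work surface, if the arm or the gripper's body presses on something with over 40 N, if the wrist force passes 120 N, or if a joint passes its speed limit or range.

## Robot

A 6-joint arm with a two-finger parallel gripper is mounted at the origin on the work surface. World frame = base frame: x ahead of the robot, y to its left, z up, the work surface at z = 0. Lengths are in mm, angles in rad, forces in N, time in s.
With the tool pointing down it reaches from about 300 to 775 mm from the base axis. Payload 14.6 kg.
Tool frame: the origin (TCP) lies between the finger pads; the fingertips stand 22 mm ahead of it and the grasp point (between the pads) lies 3 mm ahead of it (manip.tcp_to_tips is the distance from the TCP to the fingertips, in mm); y points along the fingers, z is the direction in which the jaws open and shut, and the axes are right-handed (so a half turn about y gives the same grasp; the last joint's range is limited). The gripper opens to 94 mm and grips with 3 to 60 N. Pads are 16 mm wide; open, the fingers measure 119 mm over their backs; the gripper's body (75 mm by 177 mm) begins 78 mm behind the grasp point.
Start: joints at [-1.326, 0.3, 1.521, -0, 1.321, -0.067], TCP at [168.718, -523.473, 193.446] pointing down, gripper open.
Joint ranges: [-3.03, 3.03], [-0.79, 2.21], [0.23, 2.52], [-1.04, 4.18], [0, 3.07], [-2.55, 2.55]. Speed limits (rad/s): [2.22, 2.22, 2.57, 3.14, 3.14, 3.14].

## Interface

Orientations are given as [roll, pitch, yaw] about the fixed x, y, z axes, in that order (R = Rz(yaw) Ry(pitch) Rx(roll)).
In Python, from cell import manip gives the robot as it stands.
- The arm moves only by the shell command python3 -m jog 'ROWS' [OPENING] [FORCE]. ROWS is JSON, one flat list of numbers, 6 for each row, row after row: the shift along the tool's x, y, z in mm, then the turn, a rotation vector about the tool's x, y, z in degrees. A call has 1 to 10 rows; each row is the pose to reach, as a shift and turn from the pose commanded when the call began, along the tool's axes at that moment; what a row does not reach only later rows make up. A row lasts 1/12 s, in which the tool goes at most 41.7 mm and 7.16 degrees, less where a joint would pass 70% of its speed; a pose out of reach is approached as far as the arm can. A call with a gripper value outside its range is refused whole. OPENING is the finger opening in mm, from 0 to 94, set as the call begins (- or left out, the last holds). The fingers move at their own pace and stop on an object; FORCE is the grip in N (left out, the last holds). Time passes only in rows, so rows that repeat a pose let the fingers close. It gives the time, the measured TCP pose, the force and the opening at its end, in the units of the state.
- manip.read_state(): the state, without advancing time (a new reading comes with each control period).
- manip.camera(name): name is "side" or "top" or "wrist"; returns a dict with "img" (384x512x3 uint8, red, green, blue), "intrinsics" (3x3 intrinsics, pixels), "origin" and "orientation" of the camera in the world. Camera axes: x right, y down, z forward; pixel columns grow to the right and rows downward; lengths in mm; the calibration is good to about 2 mm. A picture is of the moment at which its call begins. There is no depth.
- manip.sign_off(): hands the job in, once; it reports no verdict.
Trained networks look in a picture, given as the dict that the camera call returned (one of the last four; its "shot" number tells which), for a name from the list of things; names that differ only in an ending like _2 or _b are one class to them, and where a whole thing is asked for, a point or a joint stands for the part that bears it (a point fixed in the world has none). Each returns a list of dicts, best first, with "score" (0 to 1); they miss things now and then, are a little off and sometimes report something else, mostly with a low value. They report only what shows in the picture. A call takes as long as a camera call. They do not tell look-alikes from the thing itself.
- manip.masks_of(thing, picture): "pixels" (384x512 bool, what is visible of it) and "xy" ([column, row] in pixels, amid what is visible of it).
- manip.tip_of(thing, picture): "xy" ([column, row] in pixels: a listed point, or the origin of a listed thing).
The state is a dict: "clock": time; "joints": joint angles; "qd": joint speeds; "effort": joint torques, N m; "eef_pos": TCP position; "eef_rot": TCP orientation; "wrist_force": force on the tool from outside, world axes, zero at the start; "moment": the same for the moment, N m; "finger_gap": finger opening in mm.
Only numpy, scipy, OpenCV 4.12 (cv2) and the standard library are available. Lean on these libraries where they do the work, as an engineer would, in place of code of your own. Each camera call takes 0.05 s, during which the arm holds its last target.

## Working session

There is one attempt and no reset: what is moved stays moved. The work goes in short steps, Python scripts to look and compute and a shell command to move; the robot and the scene stay as the last step left them, time stands still between calls to the robot, and variables do not carry over. Pictures are saved under pics/ and viewed, and the job is handed in when it is done.

```bash
ls; mkdir -p pics; cat > h.py <<'E'
import numpy as np, cv2
from cell import manip
def snap(n,fn=None,crop=None,scale=1):
    p=manip.camera(n)
    if fn:
        im=p['img'][:,:,::-1]
        if crop: im=im[crop[1]:crop[3],crop[0]:crop[2]]
        if scale!=1: im=cv2.resize(im,None,fx=scale,fy=scale,interpolation=cv2.INTER_CUBIC)
        cv2.imwrite('pics/'+fn,im)
    return p
def Rm(o):
    o=np.array(o,float)
    if o.shape==(3,3): return o
    from scipy.spatial.transform import Rotation as R
    if o.size==3: return R.from_euler('xyz',o).as_matrix()
    return R.from_quat(o).as_matrix()
def w(p,xy,z):
    K=np.array(p['intrinsics']);d=Rm(p['orientation'])@np.linalg.inv(K)@np.array([xy[0],xy[1],1.])
    o=np.array(p['origin'],float); return o+d*(z-o[2])/d[2]
def px(p,X):
    c=Rm(p['orientation']).T@(np.array(X,float)-np.array(p['origin'],float)); u=np.array(p['intrinsics'])@c; return u[:2]/u[2]
E
python3 - <<'E'
from h import *
print(manip.read_state()); print([a for a in dir(manip) if a[0]!='_'])
for n in('top','side','wrist'):
    p=snap(n,n+'0.png',scale=1.5); print(n,p['intrinsics'],p['origin'],p['orientation'])
E
```

```text
pics
{'clock': 0.0, 'joints': array([-1.32562052e+00,  3.00491744e-01,  1.52158180e+00,  9.34426412e-06,
        1.32071380e+00, -6.65985477e-02]), 'qd': array([-8.59977556e-04,  2.12690450e-03, -5.59888296e-05, -7.81078125e-05,
        2.11145846e-04, -1.67171406e-04]), 'effort': array([ 2.26322649e-03, -5.31804550e+01, -3.52736878e+01,  7.08976644e-02,
        2.43814825e-02, -1.01739654e-04]), 'eef_pos': array([ 168.64324875, -523.2109483 ,  192.87471746]), 'eef_rot': array([-1.57198776e+00,  8.85363518e-05, -2.82982067e+00]), 'wrist_force': array([-0.05492689, -0.37583012, -0.31104927]), 'moment': array([-0.03538956,  0.03619473, -0.00479529]), 'finger_gap': 93.56632042902211}
['Unreachable', 'camera', 'masks_of', 'read_state', 'sign_off', 'tcp_to_tips', 'tip_of']
top [[480.98349805   0.         246.64563887]
 [  0.         480.98349805 189.42738236]
 [  0.           0.           1.        ]] [ 347.01967438    3.75180393 1329.31411654] [-2.95221394 -0.01155679 -1.57474192]
side [[459.25007551   0.         254.94758256]
 [  0.         459.25007551 191.9393704 ]
 [  0.           0.           1.        ]] [ 507.12655906 -953.89336399 1147.83911858] [-2.40787263  0.01213796 -0.07251446]
wrist [[269.01670651   0.         259.00477876]
 [  0.         269.01670651 192.44446582]
 [  0.           0.           1.        ]] [ 234.51224886 -502.17371946  385.05244175] [ 2.90267521e+00  2.47175081e-03 -1.25726195e+00]
```

View pics/top0.png

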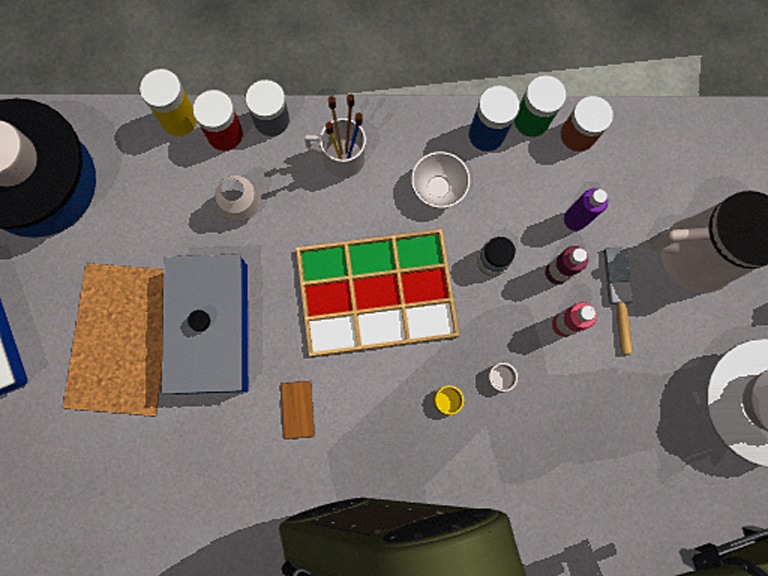

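View pics/side0.png

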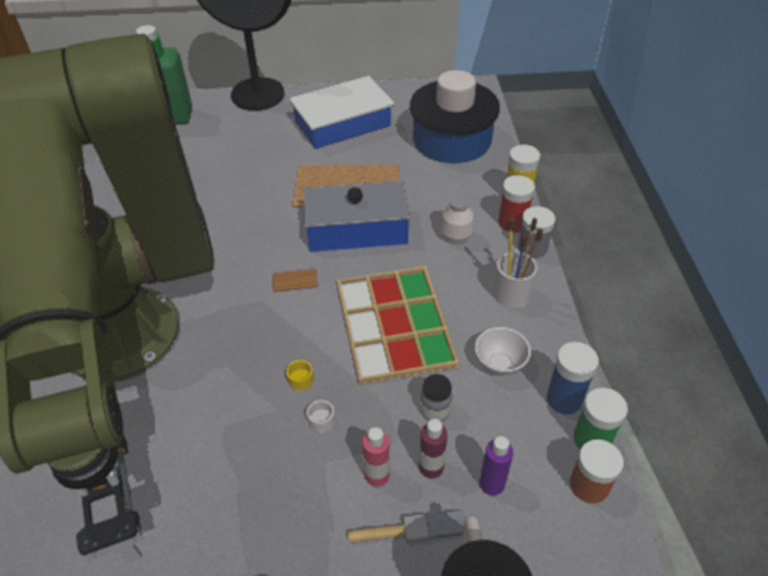

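View pics/wrist0.png

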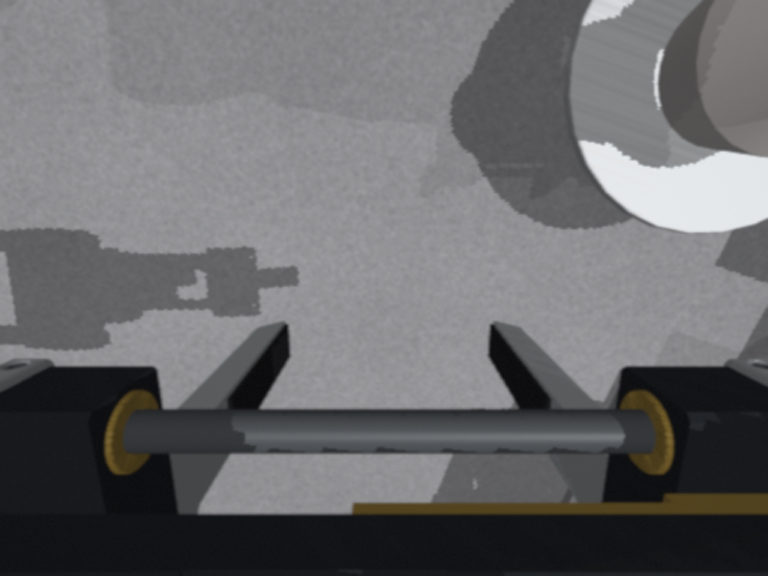

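```bash
python3 - <<'E'
from h import *
np.set_printoptions(precision=1,suppress=True)
P={n:snap(n) for n in('top','side')}
H={'tray':0,'white_row':6,'red_row':6,'green_row':6,'tub':0,'lid':72,'mat':0,'cup1':0,'bottle1':0,'bottle2':0,'bottle3':0,'pot':0,'bowl':0,'vase':0,'rib':0}
for t,z in H.items():
    for n,p in P.items():
        for r in manip.tip_of(t,p)[:4]:
            if r['score']>.2: print(t,n,round(r['score'],2),np.array(r['xy']),w(p,r['xy'],z)[:2])
# pockets
p=P['top'];im=p['img'].astype(int);r,g,b=im[...,0],im[...,1],im[...,2]
roi=np.zeros(r.shape,bool);roi[150:240,195:310]=1
for nm,m in(('g',(g>r+40)&roi),('r',(r>g+80)&(r>b+80)&roi),('w',(im.min(2)>195)&roi)):
    n,l,st,c=cv2.connectedComponentsWithStats(m.astype(np.uint8))
    for i in range(1,n):
        if st[i,4]>200: print(nm,st[i,4],c[i],w(p,c[i],6)[:2])
# knob/lid
m=(im.max(2)<60);roi[:]=0;roi[190:240,115:150]=1
n,l,st,c=cv2.connectedComponentsWithStats((m&roi).astype(np.uint8))
for i in range(1,n):
    if st[i,4]>50: print('knob',st[i],c[i],w(p,c[i],118)[:2])
E
```

```text
tray top 0.61 [251.5 195.5] [584.4 -26.2]
tray side 0.64 [262.6 217.5] [584.7 -32.6]
tray side 0.4 [230.9 122.8] [501.1 449.1]
white_row top 0.94 [253.5 217. ] [522.8 -31.2]
white_row side 0.78 [242.8 219.2] [521.  -39.2]
red_row top 0.88 [253.4 193.6] [588.7 -31.4]
red_row side 0.87 [262.6 217.3] [584.3 -36.6]
green_row top 0.63 [249.  176.7] [637.1 -19.3]
green_row side 0.66 [284.1 210.4] [655.9 -13.9]
green_row side 0.54 [287.3 314.1] [ 622.7 -375.9]
tub side 0.87 [238.  148.8] [521.6 297.8]
lid top 0.55 [135.4 214.7] [520.8 280.9]
lid side 0.75 [239.4 135.1] [529.  290.4]
mat top 0.69 [ 81.  223.5] [506.6 445.9]
mat side 0.73 [233.7 124.6] [511.5 437.3]
mat side 0.61 [240.5 134.1] [535.  379.1]
mat side 0.36 [213.5 279.4] [ 424.9 -248.4]
cup1 top 0.84 [335.3 251.1] [ 428.5 -256. ]
cup1 top 0.7 [298.4 266.8] [ 386.2 -153.2]
cup1 side 0.78 [201.9 254.6] [ 391.2 -159.9]
cup1 side 0.52 [216.7 277.9] [ 434.1 -244.2]
bottle1 top 0.76 [383.1 145.3] [ 730.2 -405.4]
bottle1 top 0.71 [377.5 215.3] [ 527.5 -378. ]
bottle1 top 0.59 [372.8 179.8] [ 628.9 -370.3]
bottle1 side 0.85 [251.9 316.3
[... 824 characters left out ...]
2 [290.4 127.1] [ 784.9 -139.8]
bowl side 0.62 [329.6 240.9] [ 781.5 -141. ]
vase top 0.65 [160.2 138.6] [750.5 234.6]
vase top 0.33 [327.8 174.3] [ 645.1 -243. ]
vase side 0.68 [213.5 281. ] [ 424.8 -253.7]
vase side 0.66 [300.8 157.7] [744.8 231.3]
rib top 0.89 [199.2 273.4] [369.4 117.4]
rib side 0.94 [196.4 190.3] [371.3 103.4]
g 547 [279.  167.4] [ 663.9 -104.2]
g 552 [247.4 171.5] [652.2 -14.8]
g 557 [215.7 175.6] [640.5  74.4]
r 585 [282.2 190.4] [ 597.8 -112.1]
r 588 [250.4 194.6] [585.9 -22.9]
r 589 [218.5 198.7] [574.3  66.1]
w 529 [284.9 213.8] [ 531.6 -118.4]
w 544 [252.8 217.8] [520.5 -29.3]
w 541 [220.6 222.3] [508.3  59.8]
knob [125 207  15  14 173] [132.1 213.5] [517.5 279.1]
```

```bash
python3 - <<'E'
from h import *
snap('top','tub_c.png',(100,160,175,270),7)
snap('top','r_c.png',(275,120,425,270),4)
E
```

```text
(no output)
```

View pics/tub_c.png

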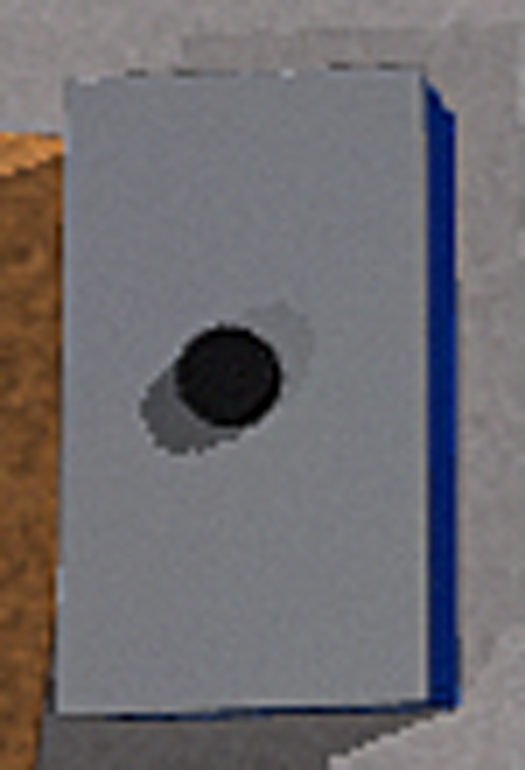

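View pics/r_c.png

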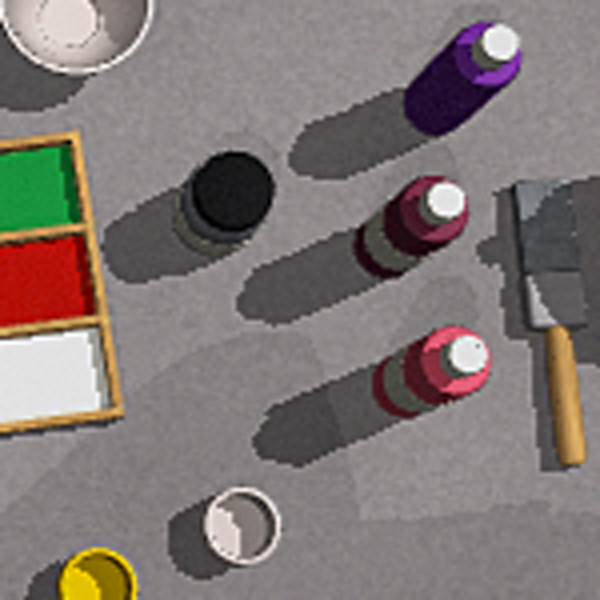

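```bash
python3 - <<'E'
from h import *
np.set_printoptions(precision=1,suppress=True)
p=snap('top')
c=[(109.4,171.2),(160.8,170.4),(108.1,261.9),(161,260.7)]
X=[w(p,(a-.5,b-.5),86)[:2] for a,b in c];print(X,np.mean(X,0)); print(np.degrees(np.arctan2(*( (X[0]-X[2])[::-1]))),np.degrees(np.arctan2(*((X[1]-X[3])[::-1]))))
im=p['img'].astype(int)
# mat
m=((im[...,0]>im[...,2]+50)&(np.arange(512)[None]<112)&(np.arange(384)[:,None]>160)).astype(np.uint8)
n,l,st,cc=cv2.connectedComponentsWithStats(m); i=1+st[1:,4].argmax(); ys,xs=np.nonzero(l==i)
W=np.array([w(p,(x,y),4)[:2] for x,y in zip(xs,ys)],np.float32); print('mat',W.min(0),W.max(0)); 
h=cv2.convexHull(W)[:,0]; 
for d in((1,1),(1,-1),(-1,1),(-1,-1)): print(d,h[(h@np.array(d)).argmax()])
# caps white of bottles at z150
q=snap('side')
for nm,P,rois in(('top',p,[(378,205,395,220),(375,164,392,181)]),('side',q,[(242,283,260,297),(280,278,298,292)])):
  g=P['img'].min(2)
  for r in rois:
    s=g[r[1]:r[3],r[0]:r[2]]>150; ys,xs=np.nonzero(s); print(nm,s.sum(),w(P,(xs.mean()+r[0],ys.mean()+r[1]),150 if nm=='top' else 140)[:2])
for nm,P in(('top',p),('side',q)):
  for r in manip.masks_of('cup1',P)[:3]:
    ys,xs=np.nonzero(r['pixels']);(a,b),s,_=cv2.minAreaRect(np.c_[xs,ys].astype(np.float32));print('cup',nm,r['score'],r['xy'],s,w(P,(a,b),34 if nm=='top' else 17)[:2])
s=q['img'].astype(int);r_,g_,b_=s[...,0],s[...,1],s[...,2]
roi=np.zeros(r_.shape,bool);roi[178:255,222:305]=1
for nm,m in(('g',(g_>r_+40)&roi),('r',(r_>g_+80)&(r_>b_+80)&roi),('w',(s.min(2)>195)&roi)):
    n,l,st,c=cv2.connectedComponentsWithStats(m.astype(np.uint8))
    for i in range(1,n):
        if st[i,4]>150: print(nm,st[i,4],c[i],w(q,c[i],6)[:2])
E
```

```text
[array([636.3, 352.3]), array([638.3, 216.8]), array([399. , 343.8]), array([401.6, 209.3])] [518.8 280.6]
2.0537552680450197 1.8289407154990707
mat [363.4 369.7] [640.3 542.6]
(1, 1) [640.3 519.8]
(1, -1) [628.6 376.5]
(-1, 1) [377.3 541.8]
(-1, -1) [363.4 376.7]
top 51 [ 524.3 -370. ]
top 62 [ 623.6 -363.5]
side 69 [ 525.  -368.9]
side 64 [ 624.9 -360.8]
cup top 0.86 [333.4, 249.8] (17.88854217529297, 20.124608993530273) [ 427.  -246.4]
cup top 0.62 [296.9, 268.5] (19.0, 19.0) [ 386.  -149.5]
cup top 0.36 [412.4, 193.9] (72.55706024169922, 16.69691276550293) [ 564.3 -469.7]
cup side 0.88 [199.6, 248.8] (19.0, 17.0) [ 385.6 -152.8]
cup side 0.62 [215.6, 274.6] (21.0, 18.0) [ 424.8 -249.3]
g 247 [276.3 190. ] [639.9  76.7]
g 283 [282.6 210.3] [651.1 -13. ]
g 322 [289.7 232.4] [ 663.1 -103.2]
r 242 [256.8 193.2] [573.7  67.8]
r 278 [262.5 213.7] [585.3 -21.8]
r 319 [268.8 235.9] [ 597.3 -111.6]
```

```bash
python3 -m jog '[0,-40,0,0,7,0, 0,-60,0,0,14,0, -40,-60,-20,0,18,0, -80,-60,-20,0,18,0]' 94 20
```

```text
clock: 2.38
eef_pos: [236.9, -479.7, 255.0]
eef_rot: [-1.569, 0.001, 3.131]
wrist_force: [0.8, -0.8, 0.5]
finger_gap: 94.1
```

```bash
python3 -m jog '[-140,0,-380,0,0,0, -140,0,-380,0,0,0, -140,0,-380,0,0,0, -140,0,-380,0,0,0, -140,0,-380,0,0,0, -140,0,-380,0,0,0, -140,0,-380,0,0,0, -140,0,-380,0,0,0, -140,0,-380,0,0,0, -140,0,-380,0,0,0]' && python3 -m jog '[-139,0,-379,0,0,0, -139,0,-379,0,0,0, -139,0,-379,0,0,0, -139,0,-379,0,0,0, -139,0,-379,0,0,0, -139,0,-379,0,0,0, -139,0,-379,0,0,0, -139,0,-379,0,0,0, -139,0,-379,0,0,0, -139,0,-379,0,0,0]' && python3 -m jog '[0,0,0,0,0,0,0,0,0,0,0,0]'
python3 - <<'E'
from h import *
p=snap('wrist','w1.png',scale=1.5); print(manip.read_state()['eef_pos'],px(p,[518,280,118]),px(p,[518,280,86]))
E
```

```text
clock: 3.22
eef_pos: [379.0, -97.9, 253.8]
eef_rot: [-1.571, 0.001, 3.14]
wrist_force: [-0.3, -0.6, 1.0]
finger_gap: 93.9
clock: 4.05
eef_pos: [518.7, 281.2, 252.9]
eef_rot: [-1.571, -0.0, 3.141]
wrist_force: [-0.4, -1.2, 0.1]
finger_gap: 94.1
clock: 4.22
eef_pos: [518.3, 279.1, 252.6]
eef_rot: [-1.57, -0.001, 3.141]
wrist_force: [0.7, -0.2, -0.0]
finger_gap: 94.1
[518.3289943  278.03138867 253.0307243 ] [258.68448765 184.24454864] [258.73423633 179.31922554]
```

View pics/w1.png

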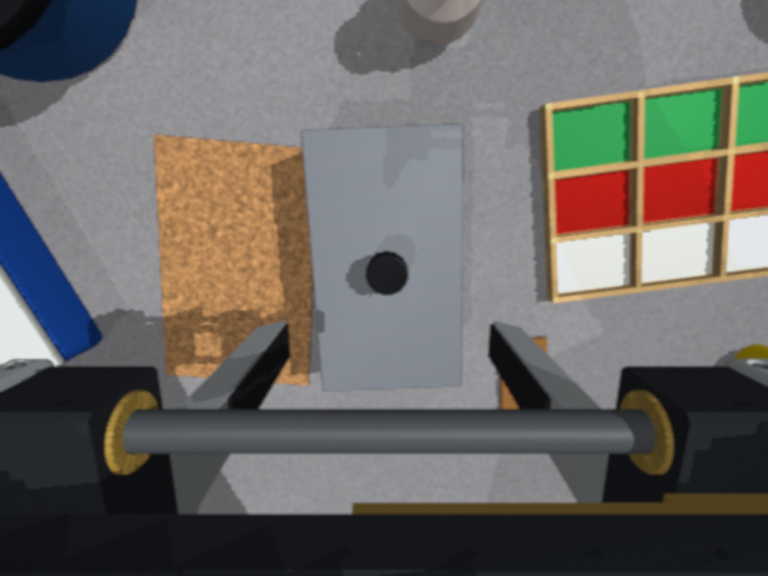

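```bash
python3 - <<'E'
from h import *
np.set_printoptions(precision=1,suppress=True)
p=snap('wrist')
im=p['img'].astype(int); d=(im.max(2)<50); roi=np.zeros(d.shape,bool); roi[165:200,240:276]=1
ys,xs=np.nonzero(d&roi); print(len(xs),xs.mean(),ys.mean(),w(p,(xs.mean(),ys.mean()),114))
for c in((155,135),(165,375),(307,383)): print(w(p,(c[0]/1.5,c[1]/1.5),4)[:2])
X=[w(p,(a/1.5,b/1.5),86)[:2] for a,b in((303,129),(462,124),(462,385),(323,390))]; print(X,np.mean(X,0))
E
python3 -m jog '[0,20,0,0,0,0, 0,50,0,0,0,0, -0.5,80,-1,0,0,0, -0.5,110,-1,0,0,0, -0.5,130,-1,0,0,0, -0.5,141,-1,0,0,0, -0.5,141,-1,0,0,0]' 70
```

```text
581 256.4681583476764 181.6815834767642 [520.4 281.8 114. ]
[642.4 519.2]
[373.8 544.3]
[363.6 376.1]
[array([636.9, 350.1]), array([640.8, 217.5]), array([403.2, 207.2]), array([397.7, 342.6])] [519.7 279.3]
clock: 4.9
eef_pos: [518.3, 277.8, 110.9]
eef_rot: [-1.57, -0.003, 3.138]
wrist_force: [-0.2, -0.1, 0.1]
finger_gap: 69.8
```

```bash
python3 -m jog '[0,0,0,0,0,0, 0,0,0,0,0,0, 0,0,0,0,0,0, 0,0,0,0,0,0, 0,-5,0,0,0,0, 0,-15,0,0,0,0, 0,-30,0,0,0,0, 0,-50,0,0,0,0, 0,-60,0,0,0,0, 0,-60,0,0,0,0]' 20 35
python3 - <<'E'
from h import *
snap('side','s2.png',(180,60,340,200),4)
E
```

```text
clock: 5.73
eef_pos: [520.0, 279.6, 175.6]
eef_rot: [-1.573, 0.004, 3.139]
wrist_force: [0.2, -0.3, 0.8]
finger_gap: 20.1
```

View pics/s2.png

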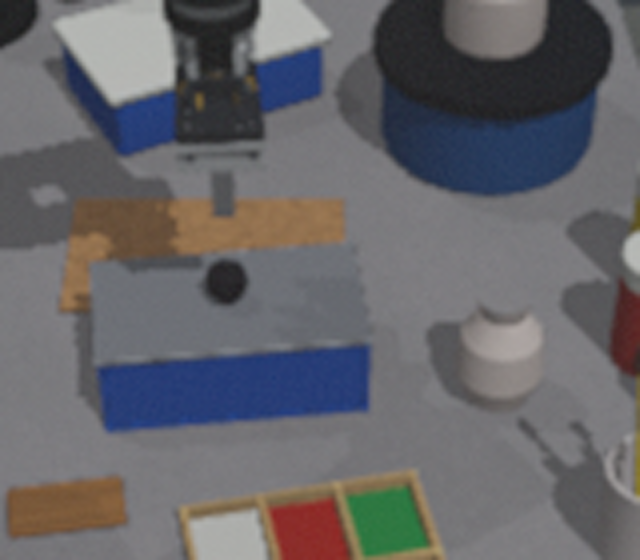

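```bash
python3 -m jog '[0,-60,0,0,0,0, 0,-60,0,0,0,0, 0,-60,0,0,0,0,0,-60,0,0,0,0,0,-60,0,0,0,0]' 94
python3 - <<'E'
from h import *
np.set_printoptions(precision=1,suppress=True)
print(manip.read_state())
p=snap('wrist','w3.png',scale=1.5)
im=p['img'].astype(int); d=(im.max(2)<50); roi=np.zeros(d.shape,bool); roi[160:205,235:280]=1
ys,xs=np.nonzero(d&roi); print(len(xs),xs.mean(),ys.mean(),w(p,(xs.mean(),ys.mean()),114))
E
```

```text
clock: 6.2
eef_pos: [518.5, 278.8, 230.6]
eef_rot: [-1.57, -0.002, 3.139]
wrist_force: [0.4, -0.2, -1.0]
finger_gap: 49.9
{'clock': 6.2, 'joints': array([0.4, 0.4, 1.3, 0. , 1.4, 2. ]), 'qd': array([0., 0., 0., 0., 0., 0.]), 'effort': array([  0. , -59.9, -37.8,  -0. ,  -0. ,  -0. ]), 'eef_pos': array([518.5, 278.8, 230.6]), 'eef_rot': array([-1.6, -0. ,  3.1]), 'wrist_force': array([ 0.4, -0.2, -1. ]), 'moment': array([0., 0., 0.]), 'finger_gap': 49.942058127034024}
640 256.9421875 185.38125 [520.5 281.8 114. ]
```

View pics/w3.png

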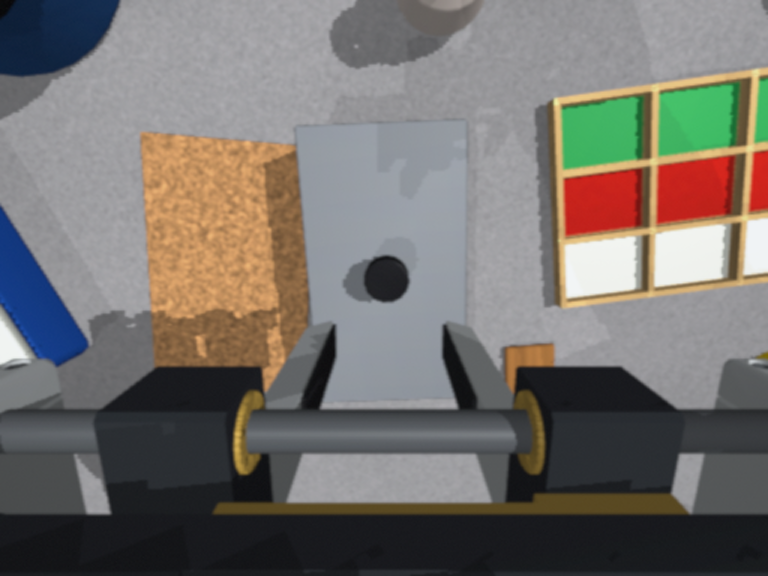

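```bash
python3 -m jog '[-1,25,-0.5,0,0,0, -1,60,-0.5,0,0,0, -1,90,-0.5,0,0,0, -1,112,-0.5,0,0,0, -1,120,-0.5,0,0,0, -1,120,-0.5,0,0,0]' 54 35 && python3 -m jog '[0,0,0,0,0,0, 0,0,0,0,0,0, 0,0,0,0,0,0, 0,0,0,0,0,0, 0,0,0,0,0,0, 0,0,0,0,0,0, 0,0,0,0,0,0, 0,0,0,0,0,0]' 20 35 && python3 -m jog '[0,-5,0,0,0,0, 0,-15,0,0,0,0, 0,-30,0,0,0,0, 0,-50,0,0,0,0, 0,-60,0,0,0,0, 0,-60,0,0,0,0]'
python3 - <<'E'
from h import *
snap('side','s3.png',(180,60,340,200),4)
E
```

```text
clock: 6.75
eef_pos: [518.8, 279.0, 109.8]
eef_rot: [-1.569, -0.004, 3.139]
wrist_force: [-0.4, 0.3, 1.1]
finger_gap: 54.0
clock: 7.42
eef_pos: [520.0, 279.6, 112.6]
eef_rot: [-1.571, 0.0, 3.139]
wrist_force: [-0.8, -0.1, 0.8]
finger_gap: 19.9
clock: 7.92
eef_pos: [521.0, 280.0, 175.5]
eef_rot: [-1.573, 0.004, 3.139]
wrist_force: [1.0, -0.3, -0.2]
finger_gap: 19.8
```

View pics/s3.png

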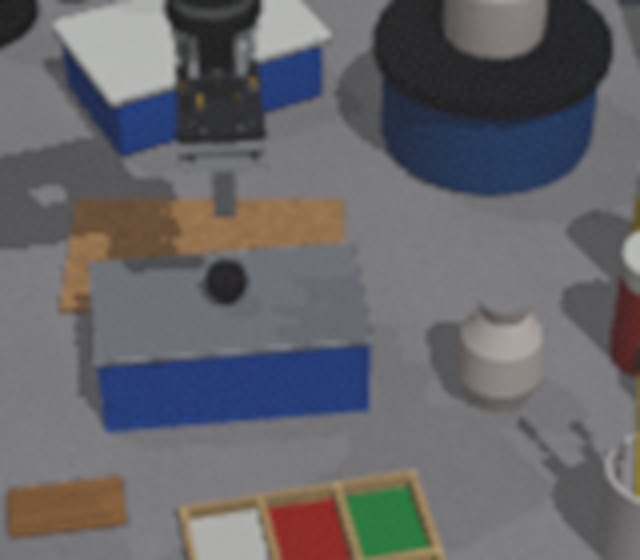

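```bash
python3 - <<'E'
from h import *
np.set_printoptions(precision=1,suppress=True)
print(manip.tcp_to_tips)
e=manip.read_state()['eef_pos']
for n,f in(('side','s4.png'),('wrist','w4.png'),('top','t4.png')):
    p=snap(n)
    im=p['img'][:,:,::-1].copy()
    a=px(p,e);b=px(p,e-[0,0,22]);c=px(p,[519.5,281,118]);print(n,a,b,c)
    im=cv2.resize(im,None,fx=3,fy=3)
    for q,col in((a,(0,255,0)),(b,(0,0,255)),(c,(255,0,255))): cv2.circle(im,tuple(int((v+.5)*3) for v in q),4,col,-1)
    x,y=int(b[0]*3),int(b[1]*3); cv2.imwrite('pics/'+f,im[max(0,y-250):y+250,max(0,x-300):x+300])
E
```

```text
22.0
side [235.9 114.4] [236.2 119.5] [236.3 126.9]
wrist [259.3 221. ] [259.3 212. ] [258. 202.]
top [126.8 209.1] [128.9 210.5] [131.4 212.7]
```

View pics/s4.png

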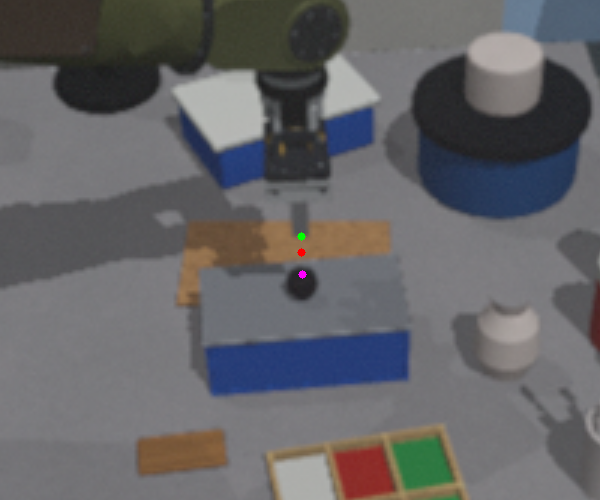

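View pics/w4.png

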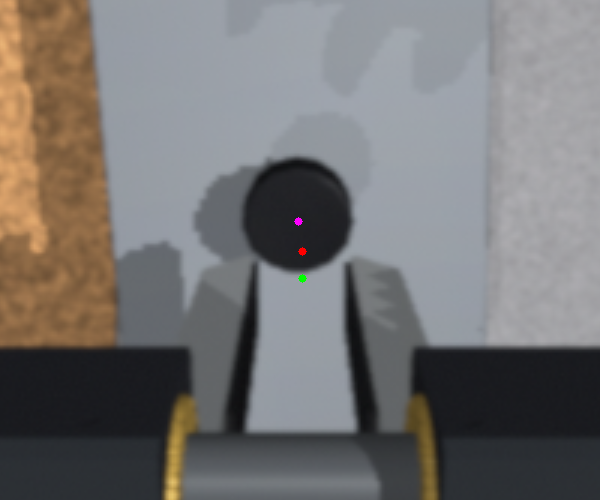

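View pics/t4.png

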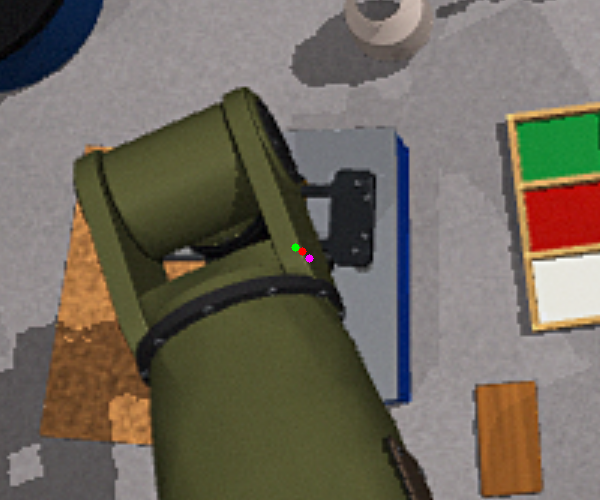

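```bash
python3 -m jog '[0,0,0,0,0,0, 0,0,0,0,0,0,0,0,0,0,0,0,0,0,0,0,0,0, 0,0,0,0,0,0, 0,0,0,0,0,0]' 54 && python3 -m jog '[0,20,0,0,0,0, 0,45,0,0,0,0, 0,60,0,0,0,0, 0,70,0,0,0,0, 0,76,0,0,0,0, 0,76,0,0,0,0]'
python3 - <<'E'
from h import *
print(manip.read_state()['eef_pos'])
snap('side','s5.png',(200,80,280,150),8)
snap('wrist','w5.png',(150,120,370,300),3)
E
```

```text
clock: 8.62
eef_pos: [520.0, 279.6, 172.4]
eef_rot: [-1.571, -0.0, 3.139]
wrist_force: [0.0, 0.0, -0.0]
finger_gap: 53.1
clock: 9.12
eef_pos: [519.7, 279.4, 95.7]
eef_rot: [-1.57, -0.001, 3.139]
wrist_force: [0.3, 0.4, -0.0]
finger_gap: 53.8
[519.7345175  279.44948465  95.66070739]
```

View pics/s5.png

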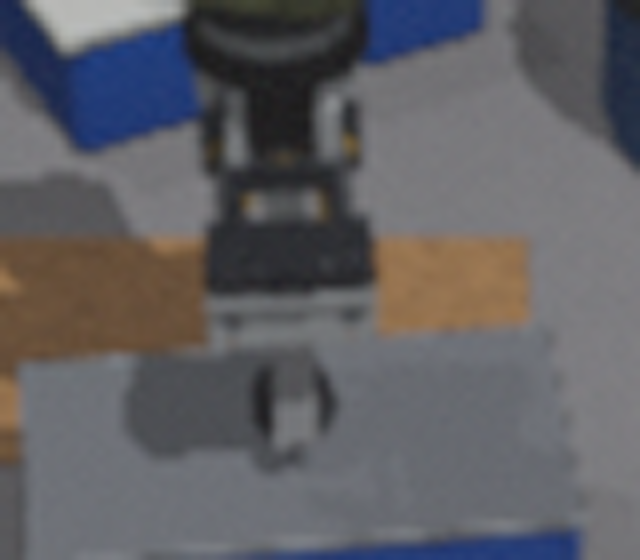

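View pics/w5.png

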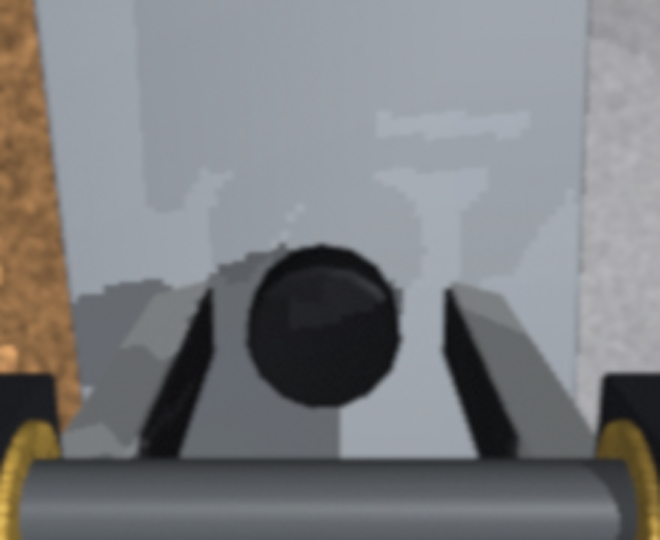

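```bash
for i in 1 2 3; do python3 -m jog '[0,2,0,0,0,0, 0,4,0,0,0,0, 0,4,0,0,0,0]' | grep -E 'pos|force'; done
python3 - <<'E'
from h import *
print(manip.read_state())
snap('side','s6.png',(200,80,280,150),8)
snap('wrist','w6.png',(150,120,370,300),3)
E
```

```text
eef_pos: [520.0, 279.6, 92.5]
wrist_force: [0.4, -0.6, -0.4]
eef_pos: [519.8, 279.5, 88.0]
wrist_force: [-0.1, -0.4, 0.2]
eef_pos: [519.8, 279.5, 84.0]
wrist_force: [-0.0, -0.2, -0.3]
{'clock': 9.9667, 'joints': array([4.31224419e-01, 4.95899912e-01, 1.51515022e+00, 3.69721293e-05,
       1.13115511e+00, 2.00443206e+00]), 'qd': array([ 0.00027924, -0.00365073, -0.00387837, -0.0008755 ,  0.00679723,
       -0.00084445]), 'effort': array([ 1.10557041e-03, -6.15343809e+01, -3.26772702e+01, -1.52360281e-02,
       -1.68493185e-01, -1.36805170e-04]), 'eef_pos': array([519.8401314 , 279.47903237,  83.95570355]), 'eef_rot': array([-1.57056928e+00, -5.69944941e-04,  3.13916553e+00]), 'wrist_force': array([-0.00748132, -0.22783526, -0.32235546]), 'moment': array([ 0.05939053,  0.02032043, -0.05316933]), 'finger_gap': 53.86130728969671}
```

View pics/s6.png

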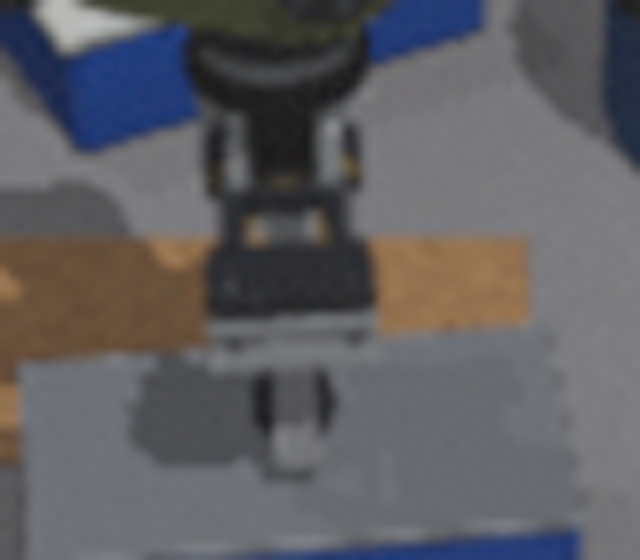

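View pics/w6.png

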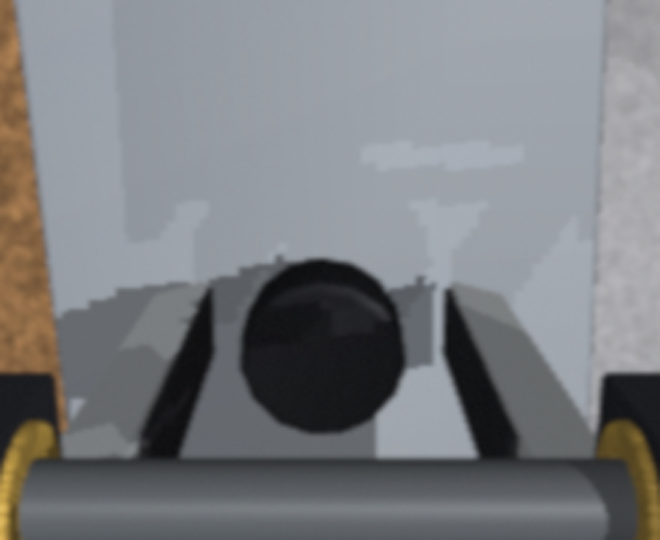

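```bash
for i in 1 2; do python3 -m jog '[0,2,0,0,0,0, 0,4,0,0,0,0, 0,4,0,0,0,0]' | grep -E 'pos|force'; done; python3 -m jog '[0,0,0,0,0,0, 0,0,0,0,0,0, 0,0,0,0,0,0, 0,0,0,0,0,0, 0,0,0,0,0,0]' 20 35
python3 - <<'E'
from h import *
snap('side','s7.png',(200,80,280,150),8)
snap('wrist','w7.png',(150,120,370,300),3)
E
```

```text
eef_pos: [519.8, 279.5, 80.0]
wrist_force: [-0.2, 0.3, 0.7]
eef_pos: [519.8, 279.5, 75.9]
wrist_force: [0.3, 0.2, -0.0]
clock: 10.98
eef_pos: [520.0, 279.6, 76.5]
eef_rot: [-1.571, 0.0, 3.139]
wrist_force: [-0.6, -0.2, 1.5]
finger_gap: 35.2
```

View pics/s7.png

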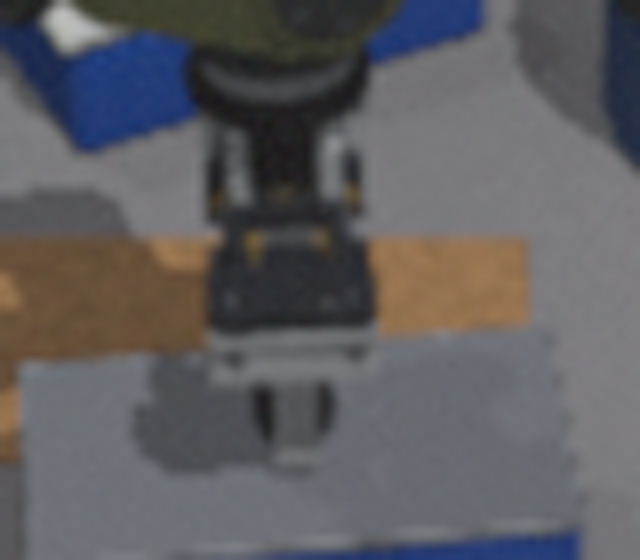

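View pics/w7.png

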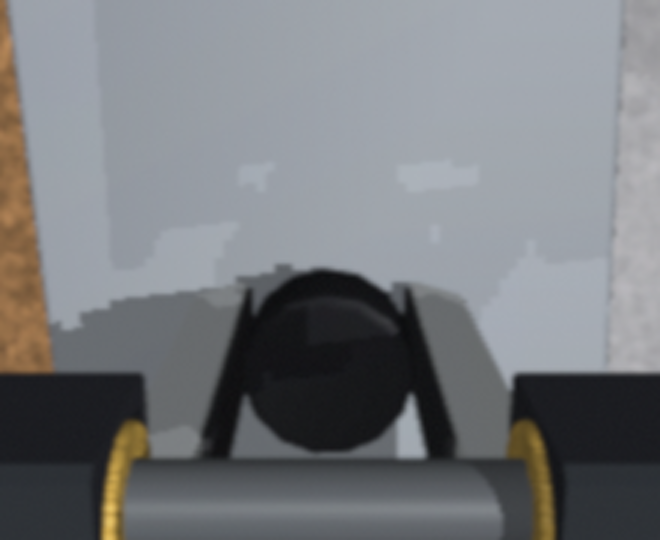

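```bash
python3 -m jog '[0,-4,0,0,0,0, 0,-12,0,0,0,0, 0,-25,0,0,0,0, 0,-40,0,0,0,0, 0,-52,0,0,0,0, 0,-60,0,0,0,0, 0,-60,0,0,0,0]'
python3 - <<'E'
from h import *
p=snap('side','s8.png',(160,60,360,210),4)
snap('wrist','w8.png',(150,120,370,300),3)
E
```

```text
clock: 11.67
eef_pos: [520.7, 279.9, 138.6]
eef_rot: [-1.572, 0.003, 3.139]
wrist_force: [1.1, -0.0, -3.1]
finger_gap: 35.3
```

View pics/s8.png

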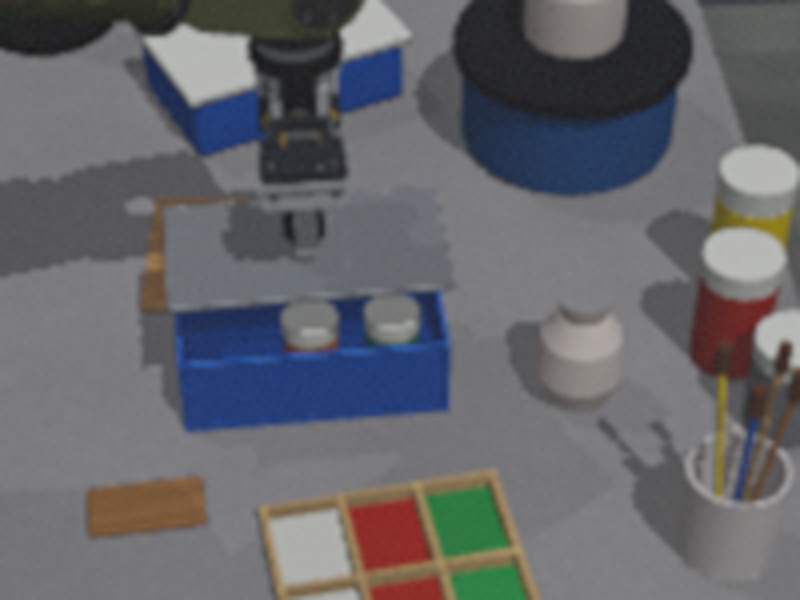

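View pics/w8.png

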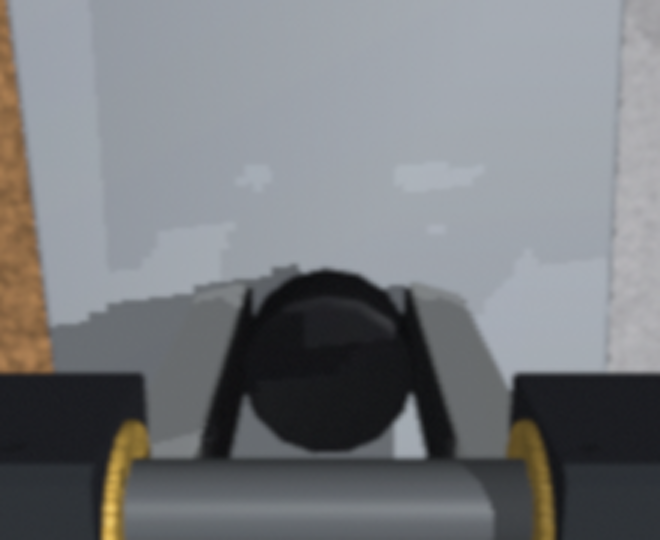

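```bash
python3 -m jog '[2,0,-15,0,1,0, 4,0,-40,0,2,0, 7,0,-70,0,3,0, 10,0,-100,0,5,0, 13,0,-130,0,6,0, 15,0,-150,0,7,0, 16.5,0,-162,0,7,0, 16.5,0,-166.5,0,7,0, 16.5,0,-166.5,0,7,0]' && python3 -m jog '[0,15,0,0,0,0, 0,35,0,0,0,0, 0,50,0,0,0,0, 0,58,0,0,0,0, 0,62,0,0,0,0, 0,64,0,0,0,0, 0,64,0,0,0,0]' && python3 -m jog '[0,1,0,0,0,0, 0,2,0,0,0,0, 0,2,0,0,0,0]' && python3 -m jog '[0,1,0,0,0,0, 0,2,0,0,0,0, 0,2,0,0,0,0]'
python3 - <<'E'
from h import *
p=snap('side','s9.png',(160,60,360,210),4)
E
```

```text
clock: 12.52
eef_pos: [503.6, 446.2, 135.6]
eef_rot: [-1.57, -0.001, 3.018]
wrist_force: [-0.4, -0.3, -1.7]
finger_gap: 35.4
clock: 13.1
eef_pos: [504.3, 445.8, 72.9]
eef_rot: [-1.571, 0.0, 3.017]
wrist_force: [0.5, 1.0, -2.3]
finger_gap: 35.2
clock: 13.35
eef_pos: [504.0, 446.2, 70.9]
eef_rot: [-1.571, 0.0, 3.017]
wrist_force: [0.2, -0.3, -2.1]
finger_gap: 35.3
clock: 13.6
eef_pos: [503.8, 446.1, 68.3]
eef_rot: [-1.571, -0.0, 3.017]
wrist_force: [-0.0, -0.6, -2.0]
finger_gap: 35.4
```

View pics/s9.png

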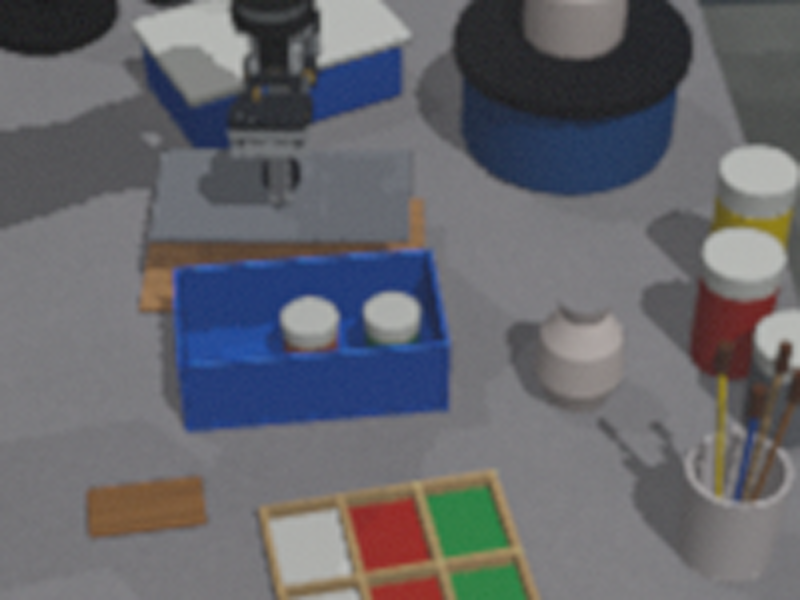

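```bash
python3 -m jog '[0,15,0,0,0,0, 0,32,0,0,0,0, 0,46,0,0,0,0, 0,53,0,0,0,0, 0,56,0,0,0,0, 0,56,0,0,0,0]' && python3 -m jog '[0,1,0,0,0,0, 0,2,0,0,0,0, 0,2,0,0,0,0]' && python3 -m jog '[0,1,0,0,0,0, 0,1.5,0,0,0,0, 0,1.5,0,0,0,0]'
python3 - <<'E'
from h import *
p=snap('side','s10.png',(160,60,360,210),4)
E
```

```text
clock: 14.15
eef_pos: [503.8, 446.0, 11.9]
eef_rot: [-1.57, -0.001, 3.017]
wrist_force: [0.3, -0.6, -1.6]
finger_gap: 35.2
clock: 14.4
eef_pos: [504.1, 446.3, 11.0]
eef_rot: [-1.571, 0.001, 3.017]
wrist_force: [-0.8, 0.5, -2.5]
finger_gap: 35.3
clock: 14.65
eef_pos: [503.9, 446.1, 8.9]
eef_rot: [-1.571, -0.0, 3.017]
wrist_force: [-0.3, 0.5, -2.5]
finger_gap: 35.6
```

View pics/s10.png

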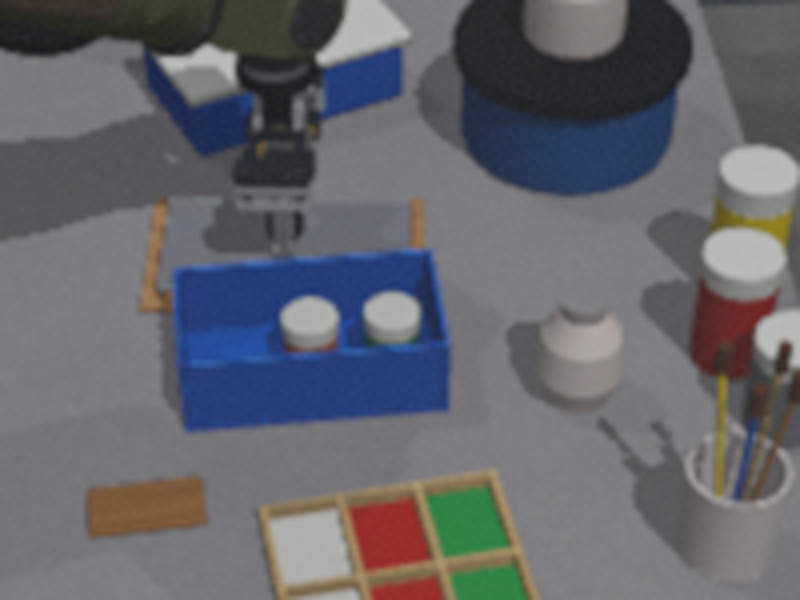

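```bash
for i in 1 2 ; do python3 -m jog '[0,0.5,0,0,0,0, 0,0.5,0,0,0,0]' | grep -E 'pos|force'; done
```

```text
eef_pos: [504.0, 446.2, 8.6]
wrist_force: [-0.0, 0.3, -1.9]
eef_pos: [504.0, 446.2, 8.6]
wrist_force: [-2.5, -1.7, 4.7]
```

```bash
python3 -m jog '[0,0,0,0,0,0, 0,0,0,0,0,0, 0,0,0,0,0,0, 0,0,0,0,0,0, 0,0,0,0,0,0]' 60; for i in 1 2 3 4; do python3 -m jog '[0,1,0,0,0,0, 0,2,0,0,0,0, 0,2,0,0,0,0]' | grep -E 'pos|force'; done
python3 - <<'E'
from h import *
p=snap('side','s11.png',(200,80,280,150),8)
snap('wrist','w11.png',(150,120,370,300),3)
E
```

```text
clock: 15.45
eef_pos: [503.9, 446.1, 7.8]
eef_rot: [-1.571, -0.0, 3.017]
wrist_force: [0.0, 0.1, -0.5]
finger_gap: 59.7
eef_pos: [504.0, 446.2, 6.3]
wrist_force: [-1.6, -0.2, 4.6]
eef_pos: [504.1, 446.2, 6.2]
wrist_force: [-7.7, -7.3, 20.9]
eef_pos: [504.2, 446.3, 6.1]
wrist_force: [-15.4, -13.7, 37.2]
eef_pos: [504.3, 446.3, 5.9]
wrist_force: [-23.1, -20.0, 54.1]
```

View pics/s11.png

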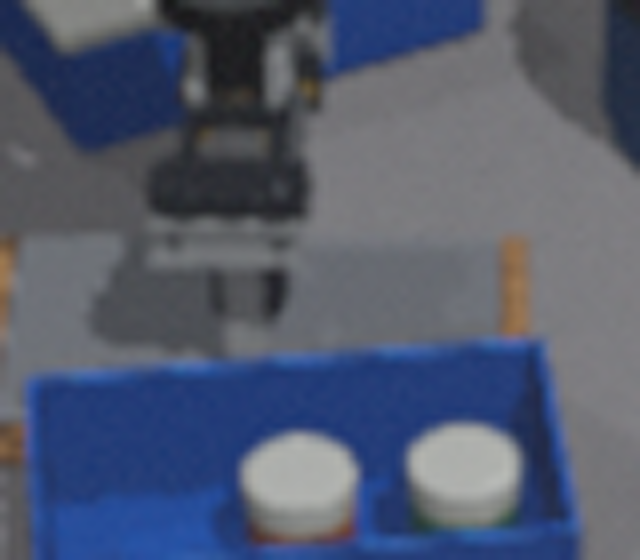

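View pics/w11.png

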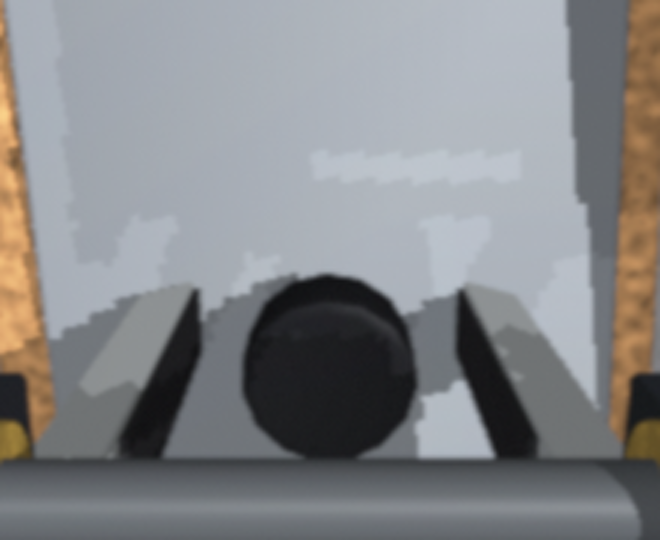

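```bash
python3 -m jog '[0,-4,0,0,0,0, 0,-8,0,0,0,0, 0,-20,0,0,0,0, 0,-50,0,0,0,0, 0,-90,0,0,0,0, 0,-130,0,0,0,0, 0,-170,0,0,0,0, 0,-200,0,0,0,0, 0,-220,0,0,0,0, 0,-220,0,0,0,0]' && python3 -m jog '[-10,0,40,0,-2,0, -20,0,80,0,-4,0, -30,0,120,0,-6,0, -40.5,0,155,0,-7,0, -40.5,0,162.7,0,-7,0, -40.5,0,162.7,0,-7,0, -40.5,0,162.7,0,-7,0]'
python3 - <<'E'
from h import *
print(manip.read_state()['eef_pos'])
p=snap('wrist','w12.png',scale=1.5)
for z in(67,):
  for r in manip.tip_of('jar1',p): print(r['score'],r['xy'],w(p,r['xy'],5))
  for r in manip.masks_of('jar1',p):
    print(r['score'],r['xy'],w(p,r['xy'],67))
p=snap('side','s12.png',(160,60,360,210),4)
E
```

```text
clock: 17.38
eef_pos: [504.9, 446.9, 225.8]
eef_rot: [-1.576, 0.005, 3.017]
wrist_force: [0.5, -0.1, 0.9]
finger_gap: 60.1
clock: 17.97
eef_pos: [523.8, 279.9, 219.6]
eef_rot: [-1.571, -0.001, 3.138]
wrist_force: [-0.2, 0.7, 0.2]
finger_gap: 60.3
[523.76641611 279.89075297 219.64247224]
0.97 [257.3, 127.2] [592.14645066 283.07307896   5.        ]
0.73 [258.7, 177.1] [517.7020701  281.14772901   5.        ]
0.73 [258.2, 185.1] [518.53199287 281.63336759  67.        ]
0.68 [257.3, 128.7] [590.45404633 282.59662159  67.        ]
0.61 [148.0, 104.4] [619.55209097 416.09473093  67.        ]
```

View pics/w12.png

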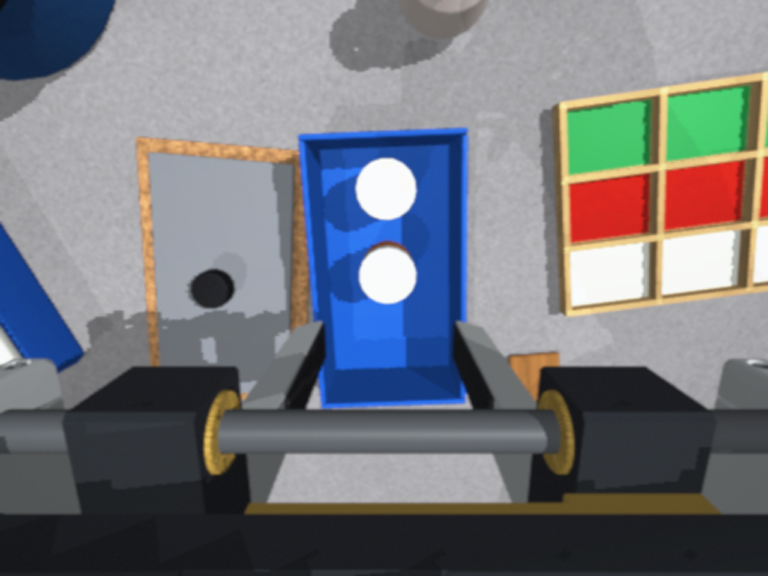

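View pics/s12.png

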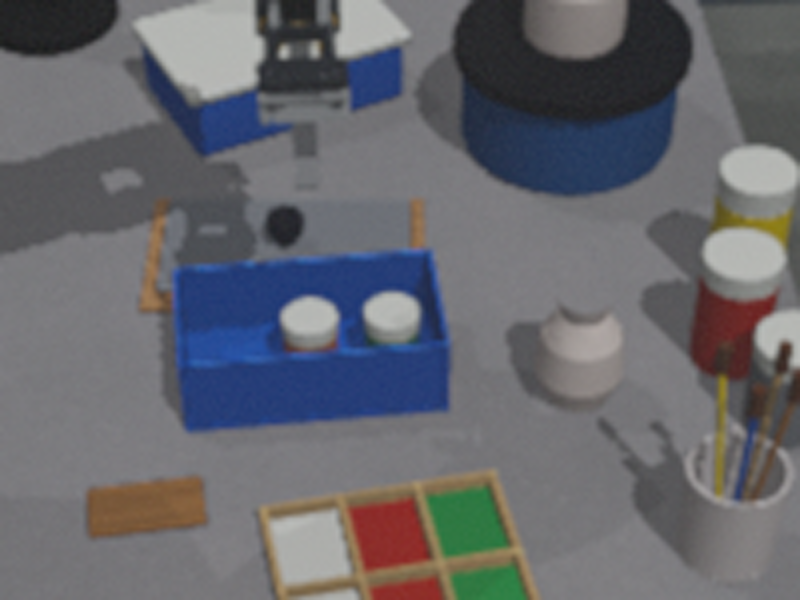

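```bash
python3 -m jog '[4.5,30,0,0,0,0, 4.5,70,0,0,0,0, 4.5,110,0,0,0,0, 4.5,150,0,0,0,0, 4.5,180,0,0,0,0, 4.5,195,0,0,0,0, 4.5,202,0,0,0,0, 4.5,202,0,0,0,0]' 66 30 && python3 -m jog '[0,0,0,0,0,0, 0,0,0,0,0,0, 0,0,0,0,0,0, 0,0,0,0,0,0, 0,0,0,0,0,0]' 40 30 && python3 -m jog '[0,-5,0,0,0,0, 0,-20,0,0,0,0, 0,-45,0,0,0,0, 0,-80,0,0,0,0, 0,-105,0,0,0,0, 0,-110,0,0,0,0, 0,-110,0,0,0,0]'
python3 - <<'E'
from h import *
p=snap('side','s13.png',(160,60,360,210),4)
E
```

```text
clock: 18.83
eef_pos: [518.6, 280.0, 16.5]
eef_rot: [-1.57, -0.002, 3.14]
wrist_force: [0.5, -0.3, -0.6]
finger_gap: 66.2
clock: 19.25
eef_pos: [520.1, 280.2, 19.4]
eef_rot: [-1.572, 0.002, 3.139]
wrist_force: [-0.8, 0.8, 6.7]
finger_gap: 50.0
clock: 19.83
eef_pos: [520.0, 279.9, 129.8]
eef_rot: [-1.572, 0.003, 3.139]
wrist_force: [0.7, 0.7, -2.4]
finger_gap: 49.4
```

View pics/s13.png

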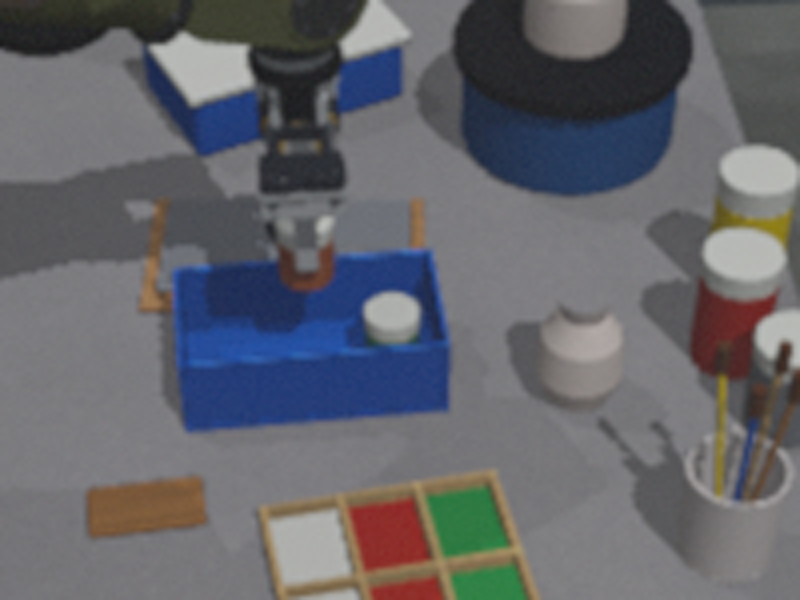

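```bash
python3 -m jog '[-10,0,16,0,-1,0, -28,0,47,0,-3,0, -48,0,80,0,-4,0, -68,0,114,0,-5,0, -88,0,147,0,-6,0, -106,0,177,0,-7,0, -118,0,197,0,-7.6,0, -122.7,0,205.3,0,-7.6,0, -122.7,0,205.3,0,-7.6,0]' && python3 -m jog '[0,15,0,0,0,0, 0,40,0,0,0,0, 0,70,0,0,0,0, 0,90,0,0,0,0, 0,100,0,0,0,0, 0,106,0,0,0,0, 0,106,0,0,0,0]'
python3 - <<'E'
from h import *
p=snap('side','s14.png',(200,100,360,240),4)
snap('wrist','w14.png',scale=1.5)
E
```

```text
clock: 20.63
eef_pos: [641.4, 72.3, 125.7]
eef_rot: [-1.571, -0.003, -3.014]
wrist_force: [-0.5, -0.1, -1.3]
finger_gap: 49.7
clock: 21.22
eef_pos: [641.1, 75.1, 21.7]
eef_rot: [-1.571, -0.001, -3.011]
wrist_force: [-0.1, 0.5, -1.4]
finger_gap: 49.4
```

View pics/s14.png

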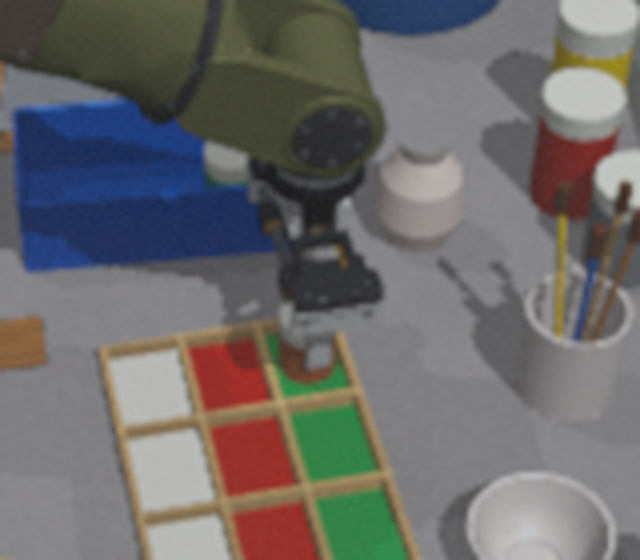

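View pics/w14.png

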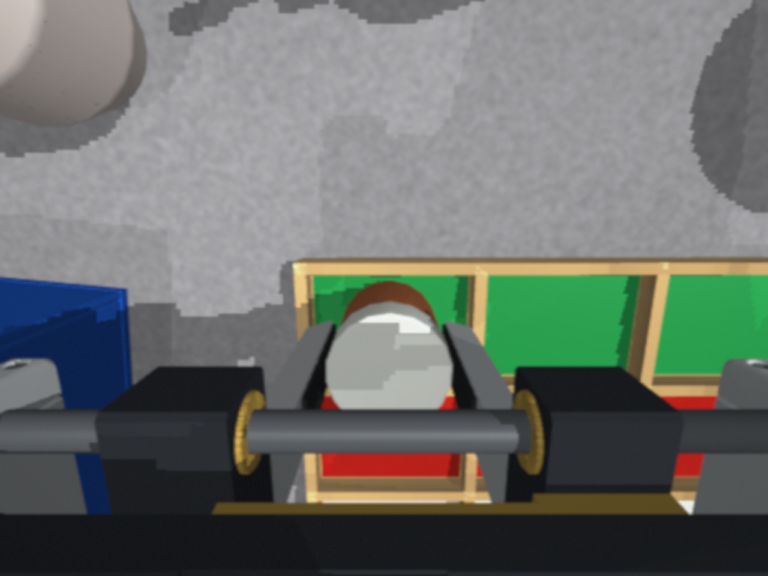

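```bash
python3 -m jog '[0,1,0,0,0,0, 0,2,0,0,0,0, 0,2,0,0,0,0]' && python3 -m jog '[0,0.5,0,0,0,0, 0,1,0,0,0,0, 0,1,0,0,0,0]' && python3 -m jog '[0,0,0,0,0,0, 0,0,0,0,0,0, 0,0,0,0,0,0, 0,0,0,0,0,0, 0,0,0,0,0,0]' 66 && python3 -m jog '[0,-10,0,0,0,0, 0,-40,0,0,0,0, 0,-80,0,0,0,0, 0,-120,0,0,0,0, 0,-160,0,0,0,0, 0,-180,0,0,0,0]'
python3 - <<'E'
from h import *
p=snap('side','s15.png',(200,100,360,240),4)
snap('wrist','w15.png',scale=1.5)
E
```

```text
clock: 21.57
eef_pos: [641.8, 74.2, 20.3]
eef_rot: [-1.571, 0.001, -3.011]
wrist_force: [-0.5, 0.3, -1.0]
finger_gap: 49.5
clock: 21.82
eef_pos: [641.8, 74.2, 20.3]
eef_rot: [-1.571, 0.001, -3.011]
wrist_force: [-5.2, 0.6, 10.8]
finger_gap: 49.6
clock: 22.23
eef_pos: [641.6, 74.0, 18.8]
eef_rot: [-1.571, -0.0, -3.011]
wrist_force: [-0.8, 0.2, 0.3]
finger_gap: 66.3
clock: 22.73
eef_pos: [642.6, 74.1, 205.5]
eef_rot: [-1.57, 0.007, -3.011]
wrist_force: [1.1, 0.1, 0.5]
finger_gap: 66.2
```

View pics/s15.png

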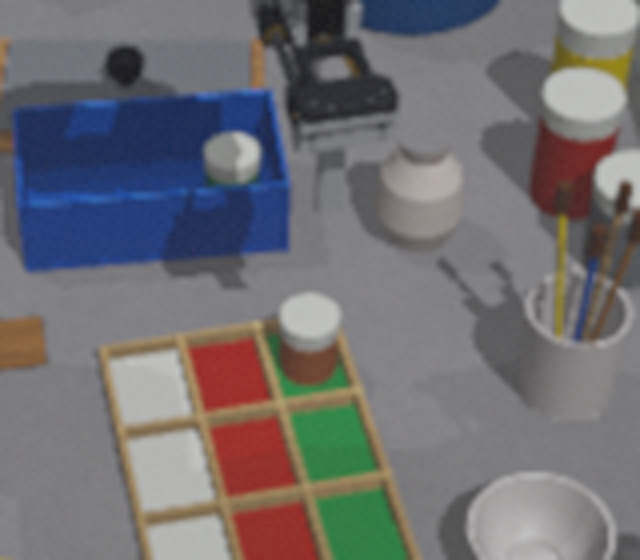

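View pics/w15.png

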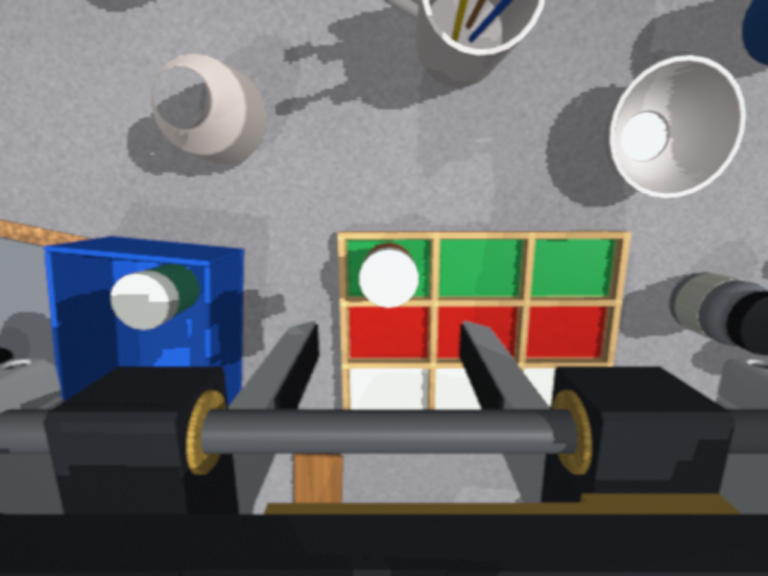

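```bash
python3 -m jog '[4,0,-40,0,1,0, 8,0,-80,0,3,0, 12,0,-120,0,5,0, 17,0,-160,0,6,0, 21,0,-195,0,6,0, 22.1,0,-211.9,0,6,0, 22.1,0,-211.9,0,6,0]' && python3 -m jog '[0,30,0,0,0,0, 0,70,0,0,0,0, 0,110,0,0,0,0, 0,140,0,0,0,0, 0,165,0,0,0,0, 0,177,0,0,0,0, 0,181,0,0,0,0, 0,181,0,0,0,0]' 66 30 && python3 -m jog '[0,0,0,0,0,0, 0,0,0,0,0,0, 0,0,0,0,0,0, 0,0,0,0,0,0, 0,0,0,0,0,0]' 40 30 && python3 -m jog '[0,-5,0,0,0,0, 0,-20,0,0,0,0, 0,-45,0,0,0,0, 0,-80,0,0,0,0, 0,-105,0,0,0,0, 0,-110,0,0,0,0, 0,-110,0,0,0,0]'
python3 - <<'E'
from h import *
p=snap('side','s16.png',(160,60,360,210),4)
E
```

```text
clock: 23.42
eef_pos: [590.5, 284.7, 198.0]
eef_rot: [-1.571, -0.002, -3.112]
wrist_force: [-0.9, 0.2, -0.7]
finger_gap: 65.9
clock: 24.08
eef_pos: [592.2, 280.7, 17.7]
eef_rot: [-1.571, -0.001, -3.117]
wrist_force: [0.3, 0.1, 0.2]
finger_gap: 65.8
clock: 24.5
eef_pos: [592.9, 281.6, 19.6]
eef_rot: [-1.572, 0.002, -3.116]
wrist_force: [-0.8, -0.9, 6.4]
finger_gap: 49.8
clock: 25.08
eef_pos: [592.7, 281.6, 129.9]
eef_rot: [-1.572, 0.003, -3.116]
wrist_force: [-0.2, 0.1, -1.9]
finger_gap: 49.7
```

View pics/s16.png

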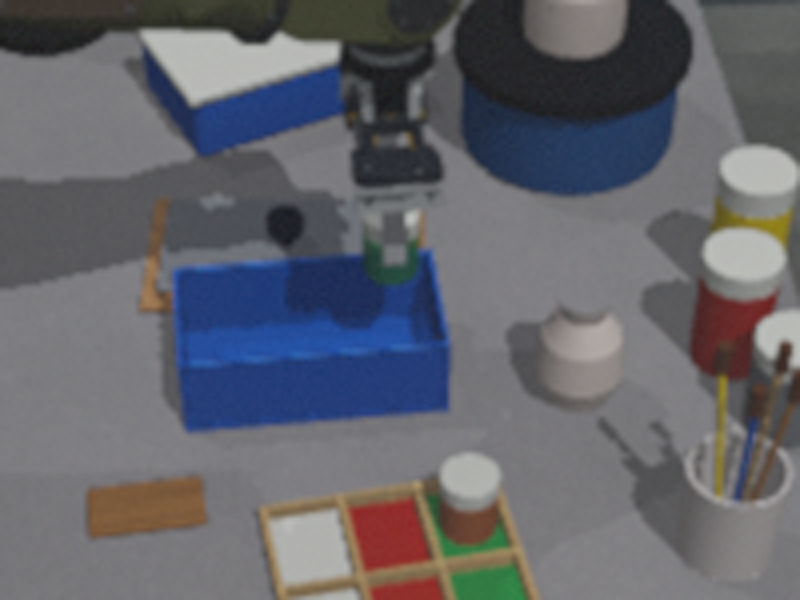

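```bash
python3 -m jog '[-2.5,0,15.5,0,0,0, -9,0,54,0,-1,0, -15,0,95,0,-2,0, -22,0,135,0,-3,0, -29,0,176,0,-4,0, -35,0,217,0,-5,0, -42,0,257,0,-6,0, -48,0,298,0,-6,0, -55,0,338,0,-6,0, -60.4,0,371.6,0,-6,0]' && python3 -m jog '[-0.6,0,10,0,0,0, -0.9,0,15.6,0,0,0, -0.9,0,15.6,0,0,0]' && python3 -m jog '[0,15,0,0,0,0, 0,40,0,0,0,0, 0,70,0,0,0,0, 0,90,0,0,0,0, 0,100,0,0,0,0, 0,104,0,0,0,0, 0,104,0,0,0,0]'
python3 - <<'E'
from h import *
print(manip.read_state()['eef_pos'])
p=snap('side','s17.png',(240,140,360,260),5)
snap('wrist','w17.png',scale=1.5)
E
```

```text
clock: 25.97
eef_pos: [661.0, -92.1, 125.6]
eef_rot: [-1.572, -0.003, -3.013]
wrist_force: [0.1, 0.8, -1.2]
finger_gap: 49.6
clock: 26.22
eef_pos: [664.2, -104.8, 126.3]
eef_rot: [-1.572, -0.002, -3.013]
wrist_force: [0.1, 0.4, -1.7]
finger_gap: 49.7
clock: 26.8
eef_pos: [664.8, -103.0, 23.7]
eef_rot: [-1.571, -0.001, -3.01]
wrist_force: [0.0, -0.4, -0.3]
finger_gap: 49.3
[ 664.8032263  -103.02956665   23.65406243]
```

View pics/s17.png

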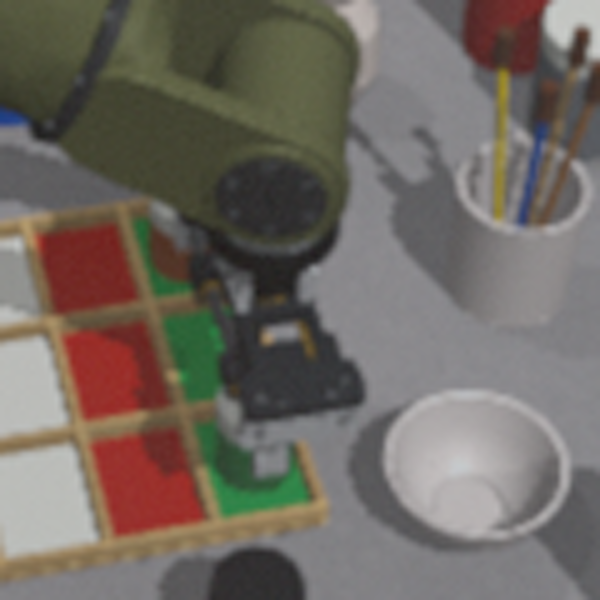

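View pics/w17.png

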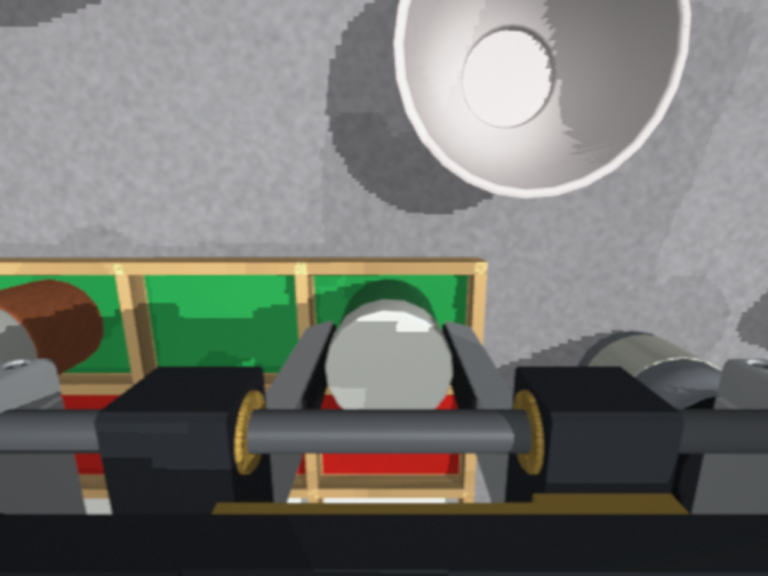

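```bash
python3 -m jog '[0,2,0,0,0,0, 0,4,0,0,0,0, 0,4,0,0,0,0]' && python3 -m jog '[0,0.5,0,0,0,0, 0,1,0,0,0,0, 0,1,0,0,0,0]' && python3 -m jog '[0,0,0,0,0,0, 0,0,0,0,0,0, 0,0,0,0,0,0, 0,0,0,0,0,0, 0,0,0,0,0,0]' 66 && python3 -m jog '[0,-10,0,0,0,0, 0,-40,0,0,0,0, 0,-80,0,0,0,0, 0,-120,0,0,0,0, 0,-160,0,0,0,0, 0,-180,0,0,0,0]' && python3 -m jog '[40,0,20,0,2,0, 80,0,40,0,4,0, 120,0,60,0,6,0, 160,0,80,0,7,0, 190,0,100,0,7.6,0, 210,0,110,0,7.6,0, 210,0,110,0,7.6,0]' 70
python3 - <<'E'
from h import *
np.set_printoptions(precision=1,suppress=True)
print(manip.read_state()['eef_pos'])
p=snap('wrist','w18.png',scale=1.5)
for r in manip.masks_of('cup1',p)[:3]: print(r['score'],r['xy'],w(p,r['xy'],34))
for r in manip.tip_of('cup1',p)[:3]: print(r['score'],r['xy'],w(p,r['xy'],0))
p=snap('top','t18.png',scale=1.5)
for r in manip.tip_of('cup1',p)[:3]: print(r['score'],r['xy'],w(p,r['xy'],0))
E
```

```text
clock: 27.15
eef_pos: [665.3, -104.0, 20.6]
eef_rot: [-1.57, 0.001, -3.011]
wrist_force: [0.5, -0.3, 0.8]
finger_gap: 49.7
clock: 27.4
eef_pos: [665.4, -104.1, 20.6]
eef_rot: [-1.57, 0.001, -3.011]
wrist_force: [-4.3, 1.6, 9.9]
finger_gap: 49.4
clock: 27.82
eef_pos: [664.9, -104.0, 18.8]
eef_rot: [-1.571, -0.0, -3.011]
wrist_force: [0.3, 0.1, 0.1]
finger_gap: 65.9
clock: 28.32
eef_pos: [665.9, -104.2, 205.7]
eef_rot: [-1.569, 0.007, -3.011]
wrist_force: [-0.1, -0.1, 0.4]
finger_gap: 65.8
clock: 28.9
eef_pos: [467.8, -242.9, 200.2]
eef_rot: [-1.57, 0.001, 3.136]
wrist_force: [-0.2, -0.7, -0.3]
finger_gap: 70.1
[ 467.8 -242.9  200.2]
0.77 [265.4, 205.1] [ 431.5 -251.1   34. ]
0.72 [212.3, 224.5] [ 403.2 -176.2   34. ]
0.75 [197.5, 225.6] [ 388.9 -146.8    0. ]
0.58 [264.9, 202.0] [ 426.3 -251.1    0. ]
0.86 [297.2, 267.2] [ 385.1 -149.9    0. ]
0.62 [160.6, 137.6] [753.5 233.5   0. ]
```

View pics/w18.png

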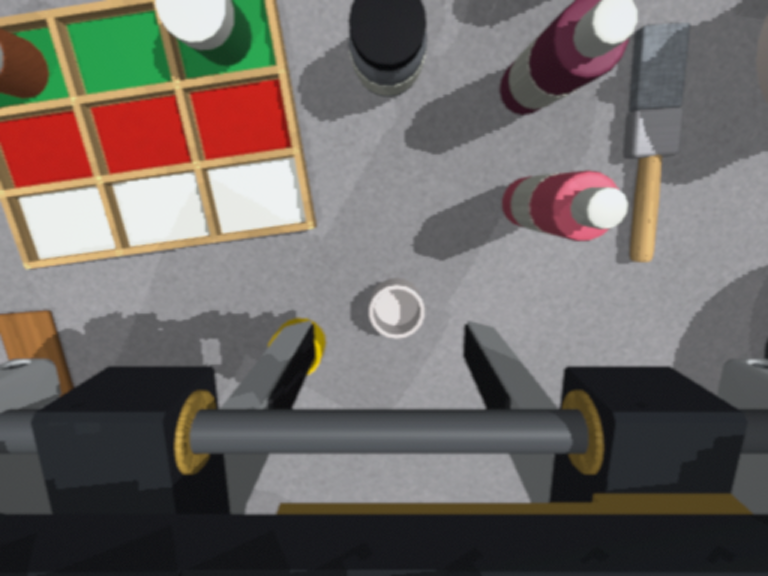

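View pics/t18.png

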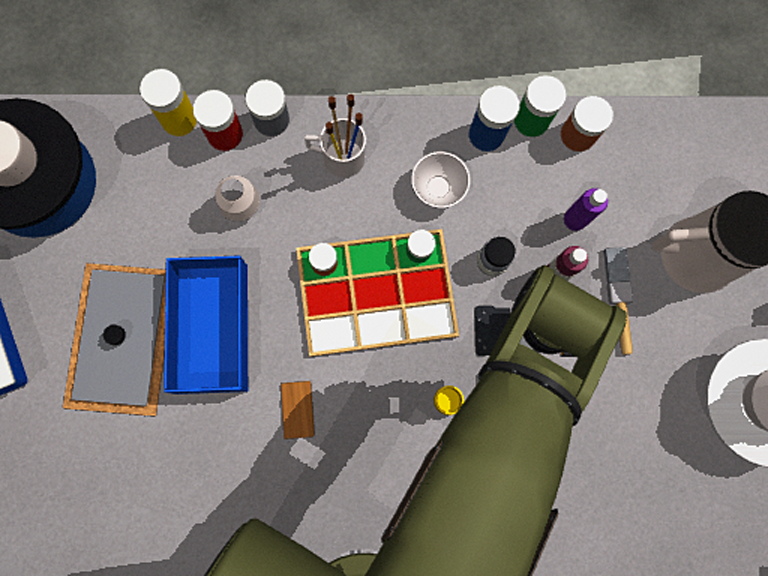

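```bash
python3 -m jog '[20,10,4,0,0,0, 39,30,7,0,0,0, 39,70,7,0,0,0, 39,105,7,0,0,0, 39,125,7,0,0,0, 39,125,7,0,0,0, 39,125,7,0,0,0]'
python3 - <<'E'
from h import *
np.set_printoptions(precision=1,suppress=True)
print(manip.read_state()['eef_pos'])
p=snap('wrist','w19.png',scale=1.5)
for r in manip.masks_of('cup1',p)[:3]: print(r['score'],r['xy'],w(p,r['xy'],34))
E
```

```text
clock: 29.73
eef_pos: [432.4, -246.7, 73.9]
eef_rot: [-1.572, -0.001, 3.14]
wrist_force: [-0.6, 0.3, 0.3]
finger_gap: 70.3
[ 432.4 -246.7   73.9]
0.79 [263.6, 205.1] [ 433.2 -250.3   34. ]
0.78 [156.5, 236.3] [ 402.9 -151.3   34. ]
```

View pics/w19.png

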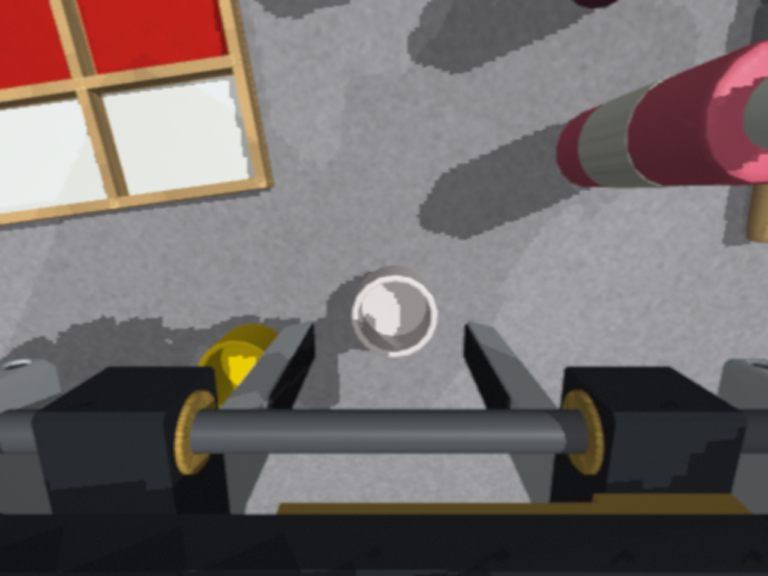

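```bash
python3 -m jog '[3,20,3,0,0,0, 3,40,3,0,0,0, 3,58,3,0,0,0, 3,68,3,0,0,0, 3,71,3,0,0,0, 3,71,3,0,0,0]' && python3 -m jog '[0,0,0,0,0,0, 0,0,0,0,0,0, 0,0,0,0,0,0, 0,0,0,0,0,0, 0,0,0,0,0,0, 0,0,0,0,0,0]' 42 20 && python3 -m jog '[0,-5,0,0,0,0, 0,-20,0,0,0,0, 0,-45,0,0,0,0, 0,-70,0,0,0,0, 0,-80,0,0,0,0, 0,-80,0,0,0,0]'
python3 - <<'E'
from h import *
p=snap('side','s20.png',(160,180,320,320),4)
p=snap('wrist','w20.png',(150,120,370,300),3)
E
```

```text
clock: 30.33
eef_pos: [429.4, -250.4, 3.5]
eef_rot: [-1.57, 0.0, 3.139]
wrist_force: [0.3, 0.7, 0.2]
finger_gap: 69.9
clock: 30.83
eef_pos: [429.4, -250.5, 3.8]
eef_rot: [-1.57, 0.001, 3.139]
wrist_force: [-0.8, 0.3, 7.5]
finger_gap: 50.6
clock: 31.33
eef_pos: [429.9, -250.9, 85.1]
eef_rot: [-1.568, 0.003, 3.139]
wrist_force: [0.1, 0.7, -0.7]
finger_gap: 50.7
```

View pics/s20.png

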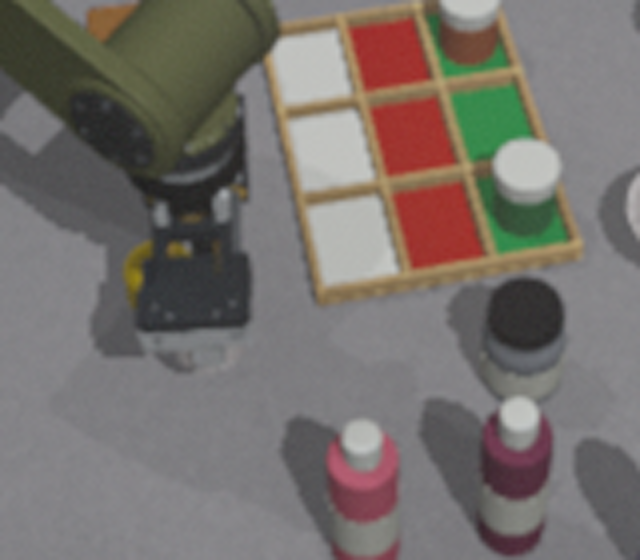

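View pics/w20.png

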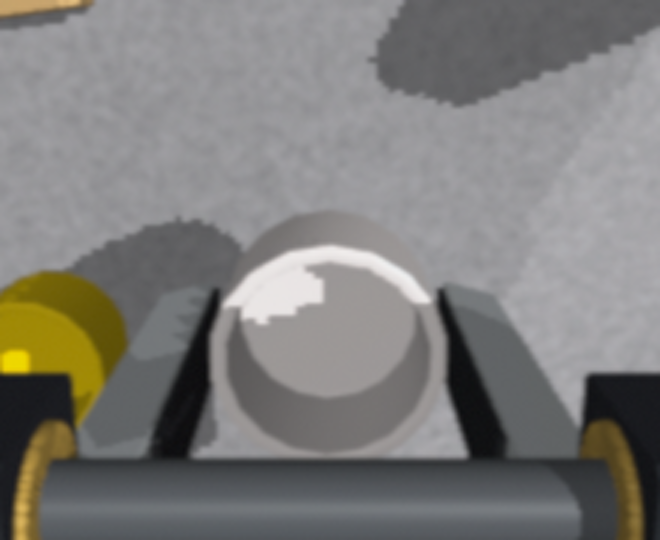

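```bash
python3 -m jog '[-10,0,-13,0,-1,0, -30,0,-39,0,-3,0, -55,0,-71,0,-5,0, -80,0,-103,0,-6,0, -97,0,-124,0,-7,0, -102.1,0,-131.2,0,-7.6,0, -102.1,0,-131.2,0,-7.6,0, -102.1,0,-131.2,0,-7.6,0]' && python3 -m jog '[0,15,0,0,0,0, 0,35,0,0,0,0, 0,52,0,0,0,0, 0,60,0,0,0,0, 0,60,0,0,0,0]'
python3 - <<'E'
from h import *
print(manip.read_state()['eef_pos'])
p=snap('side','s21.png',(200,160,320,270),5)
p=snap('wrist','w21.png',(100,120,420,330),2.4)
E
```

```text
clock: 32.1
eef_pos: [530.5, -119.5, 81.6]
eef_rot: [-1.571, -0.002, -3.011]
wrist_force: [0.4, -0.4, -1.1]
finger_gap: 50.9
clock: 32.52
eef_pos: [530.1, -120.3, 21.5]
eef_rot: [-1.572, -0.002, -3.013]
wrist_force: [0.6, 0.0, 0.0]
finger_gap: 50.5
[ 530.12153037 -120.27771657   21.50466551]
```

View pics/s21.png

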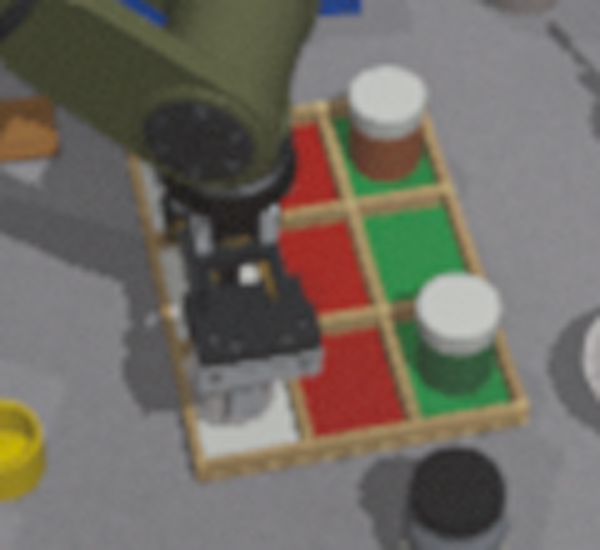

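View pics/w21.png

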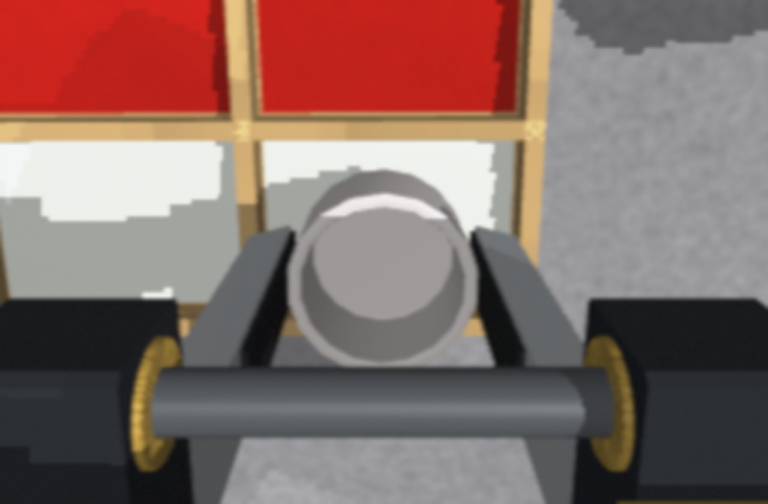

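```bash
python3 -m jog '[-1,0,0,0,0,0, -2,3,0,0,0,0, -2,7,0,0,0,0, -2,10,0,0,0,0, -2,11.5,0,0,0,0, -2,11.5,0,0,0,0]' && python3 -m jog '[0,1,0,0,0,0, 0,2,0,0,0,0, 0,2,0,0,0,0]'
python3 - <<'E'
from h import *
print(manip.read_state()['eef_pos'])
p=snap('side','s22.png',(200,160,320,270),5)
p=snap('wrist','w22.png',(100,120,420,330),2.4)
E
```

```text
clock: 33.12
eef_pos: [533.1, -118.9, 11.0]
eef_rot: [-1.571, -0.001, -3.011]
wrist_force: [-0.2, 0.2, -1.6]
finger_gap: 50.8
clock: 33.37
eef_pos: [533.4, -119.0, 9.9]
eef_rot: [-1.571, 0.0, -3.011]
wrist_force: [-2.9, 1.3, 5.9]
finger_gap: 50.4
[ 533.44052487 -119.00485469    9.92730779]
```

View pics/s22.png

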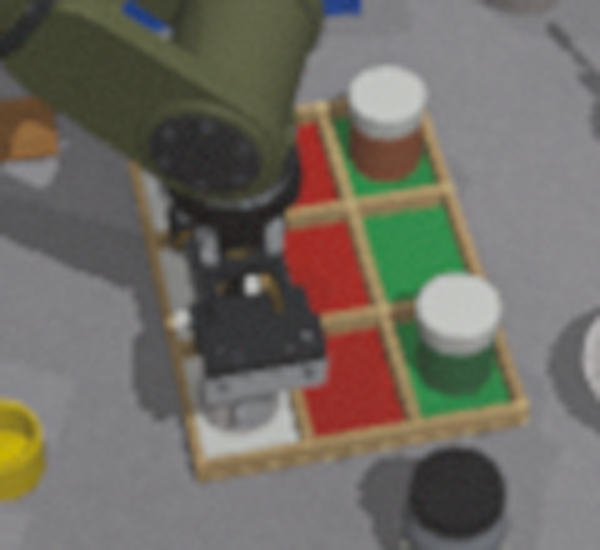

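View pics/w22.png

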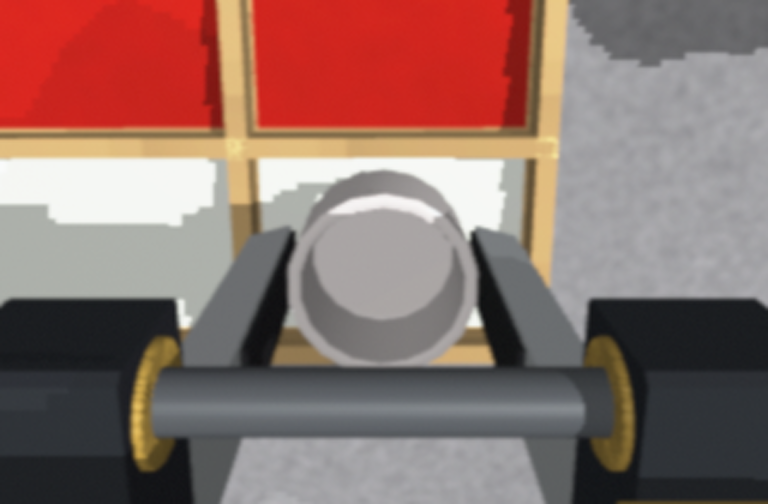

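```bash
python3 -m jog '[0,0,0,0,0,0, 0,0,0,0,0,0, 0,0,0,0,0,0, 0,0,0,0,0,0, 0,0,0,0,0,0]' 66 && python3 -m jog '[0,-10,0,0,0,0, 0,-40,0,0,0,0, 0,-80,0,0,0,0, 0,-120,0,0,0,0, 0,-160,0,0,0,0, 0,-190,0,0,0,0, 0,-190,0,0,0,0]'
python3 - <<'E'
from h import *
np.set_printoptions(precision=1,suppress=True)
print(manip.read_state()['eef_pos'])
p=snap('side','s23.png',(200,160,360,320),4)
p=snap('wrist','w23.png',scale=1.5)
for r in manip.tip_of('bottle1',p)[:3]: print(r['score'],r['xy'],w(p,r['xy'],0))
E
```

```text
clock: 33.88
eef_pos: [533.4, -119.0, 9.4]
eef_rot: [-1.571, -0.0, -3.011]
wrist_force: [-0.2, -0.6, 0.3]
finger_gap: 66.1
clock: 34.47
eef_pos: [535.3, -119.5, 206.9]
eef_rot: [-1.567, 0.01, -3.011]
wrist_force: [-0.1, 0.1, 1.1]
finger_gap: 65.6
[ 535.3 -119.5  206.9]
0.68 [485.8, 61.6] [ 729.9 -403.6    0. ]
0.67 [262.2, 177.7] [ 531.6 -124.4    0. ]
0.65 [423.5, 201.6] [ 527.3 -373.3    0. ]
```

View pics/s23.png

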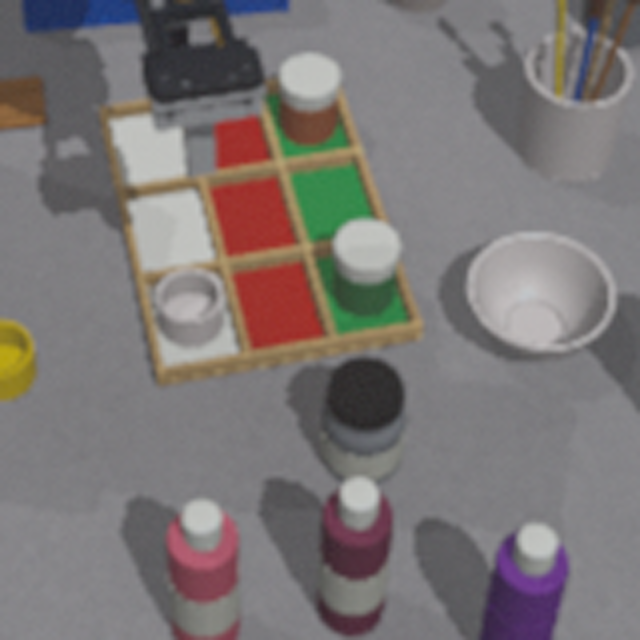

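View pics/w23.png

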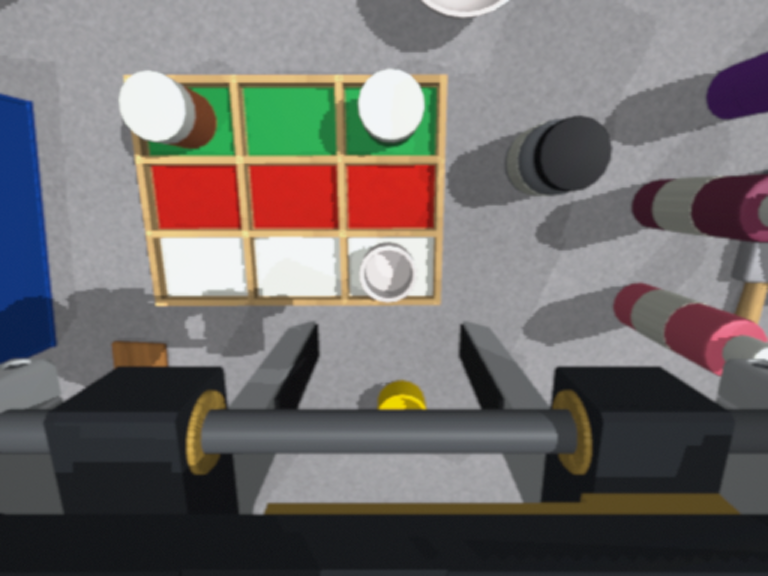

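```bash
python3 -m jog '[6,0,38,0,0,0, 13,0,78,0,0,0, 20,0,118,0,0,0, 26,0,158,0,0,0, 33,0,198,0,0,0, 39,0,235,0,0,0, 41,0,248.3,0,0,0, 41,0,248.3,0,0,0, 41,0,248.3,0,0,0]'
python3 - <<'E'
from h import *
np.set_printoptions(precision=1,suppress=True)
print(manip.read_state()['eef_pos'])
p=snap('wrist','w24.png',scale=1.5)
for x in((525,-370),(624,-363)): print(px(p,[*x,150]),px(p,[*x,0]))
for r in manip.tip_of('bottle1',p)[:3]: print(r['score'],r['xy'],w(p,r['xy'],0))
E
```

```text
clock: 35.37
eef_pos: [524.4, -370.4, 197.5]
eef_rot: [-1.573, -0.002, -3.012]
wrist_force: [0.5, 0.2, 0.5]
finger_gap: 66.2
[ 524.4 -370.4  197.5]
[259.2 202.8] [259.5 174.6]
[266.4  89.1] [263.9 103.7]
0.85 [265.6, 103.6] [ 624.4 -365.3    0. ]
0.78 [305.3, 25.3] [ 726.6 -403.     0. ]
0.65 [259.6, 175.0] [ 524.4 -370.2    0. ]
```

View pics/w24.png

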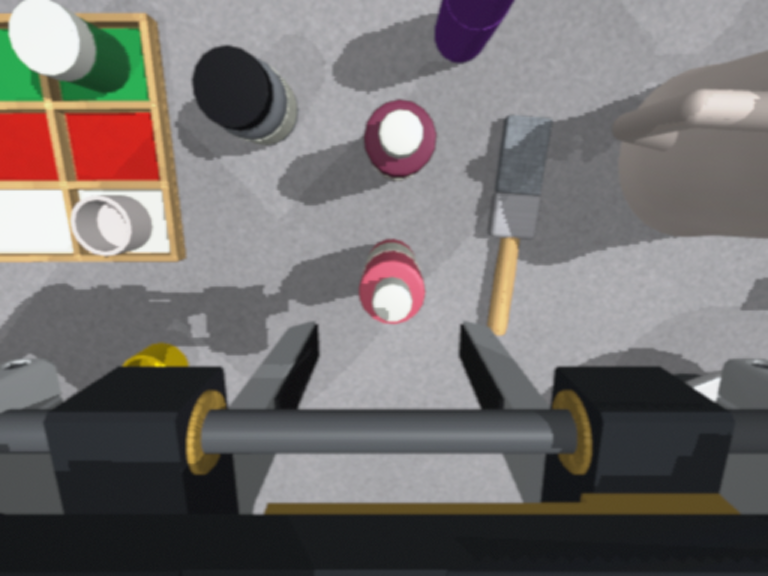

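```bash
python3 -m jog '[-1.4,25,1.2,0,0,0, -1.4,60,1.2,0,0,0, -1.4,95,1.2,0,0,0, -1.4,120,1.2,0,0,0, -1.4,132,1.2,0,0,0, -1.4,135,1.2,0,0,0, -1.4,135,1.2,0,0,0]' 66 && python3 -m jog '[0,0,0,0,0,0, 0,0,0,0,0,0, 0,0,0,0,0,0, 0,0,0,0,0,0, 0,0,0,0,0,0, 0,0,0,0,0,0]' 36 35 && python3 -m jog '[0,-5,0,0,0,0, 0,-18,0,0,0,0, 0,-40,0,0,0,0, 0,-70,0,0,0,0, 0,-92,0,0,0,0, 0,-100,0,0,0,0, 0,-100,0,0,0,0]'
python3 - <<'E'
from h import *
p=snap('side','s25.png',(160,180,320,340),4)
E
```

```text
clock: 36.05
eef_pos: [526.9, -371.0, 64.9]
eef_rot: [-1.571, 0.0, -3.01]
wrist_force: [1.1, -0.6, 0.3]
finger_gap: 66.2
clock: 36.55
eef_pos: [527.0, -371.9, 65.8]
eef_rot: [-1.569, 0.001, -3.011]
wrist_force: [0.1, 1.2, 6.4]
finger_gap: 45.4
clock: 37.13
eef_pos: [527.1, -372.1, 167.0]
eef_rot: [-1.568, 0.003, -3.011]
wrist_force: [-0.2, -0.3, -3.0]
finger_gap: 45.7
```

View pics/s25.png

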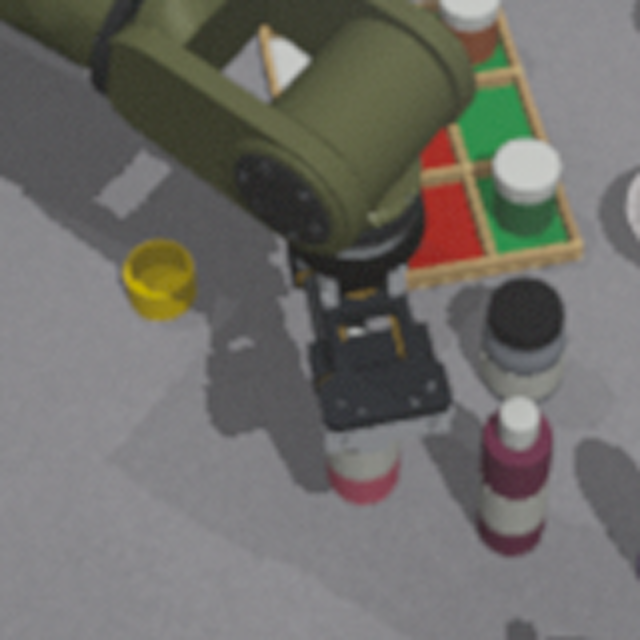

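```bash
python3 -m jog '[-3,0,-12,0,0,0, -9,0,-38,0,0,0, -18,0,-74,0,0,0, -27,0,-112,0,0,0, -36,0,-150,0,0,0, -45,0,-188,0,0,0, -54,0,-226,0,0,0, -63,0,-264,0,0,0, -72,0,-302,0,0,0, -81,0,-336,0,0,0]' && python3 -m jog '[-8,0,-32,0,0,0, -15,0,-62,0,0,0, -20,0,-82,0,0,0, -22.5,0,-93,0,0,0, -22.5,0,-93,0,0,0, -22.5,0,-93,0,0,0]' && python3 -m jog '[0,15,0,0,0,0, 0,40,0,0,0,0, 0,65,0,0,0,0, 0,80,0,0,0,0, 0,84,0,0,0,0, 0,84,0,0,0,0]'
python3 - <<'E'
from h import *
print(manip.read_state()['eef_pos'])
p=snap('side','s26.png',(200,100,360,240),4)
p=snap('wrist','w26.png',(100,120,420,330),2.4)
E
```

```text
clock: 38.02
eef_pos: [561.9, -24.8, 162.8]
eef_rot: [-1.572, -0.003, -3.011]
wrist_force: [0.5, 0.8, -2.4]
finger_gap: 45.8
clock: 38.52
eef_pos: [572.8, 67.2, 163.5]
eef_rot: [-1.571, -0.002, -3.011]
wrist_force: [0.2, -1.0, -1.7]
finger_gap: 45.7
clock: 39.02
eef_pos: [572.8, 66.1, 79.5]
eef_rot: [-1.571, -0.002, -3.013]
wrist_force: [0.2, -0.1, -2.1]
finger_gap: 45.8
[572.80103876  66.11012202  79.45715681]
```

View pics/s26.png

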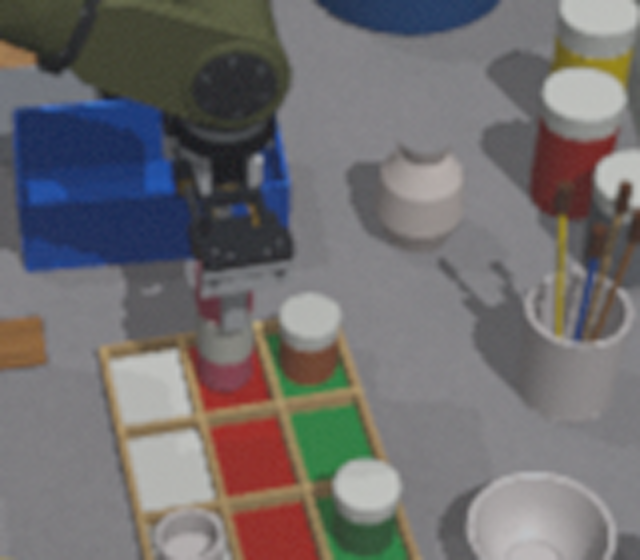

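View pics/w26.png

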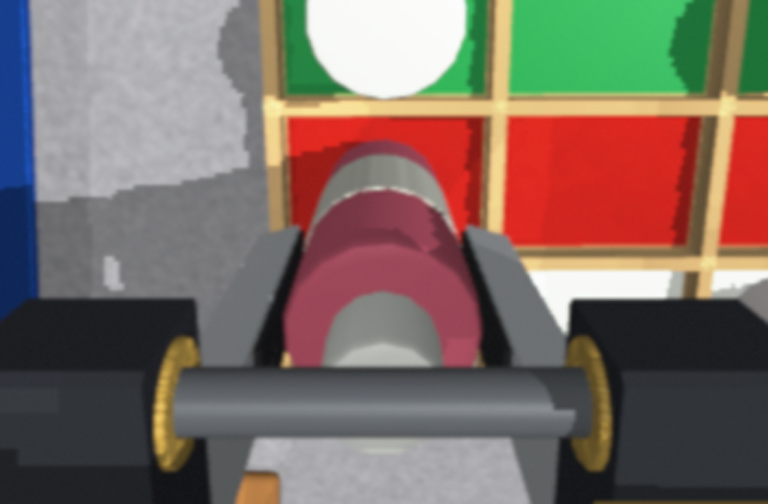

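```bash
python3 -m jog '[-1,3,0,0,0,0, -1,6,0,0,0,0, -1,8,0,0,0,0, -1,8,0,0,0,0]' && python3 -m jog '[0,1,0,0,0,0, 0,2,0,0,0,0, 0,2,0,0,0,0]' && python3 -m jog '[0,0.5,0,0,0,0, 0,1,0,0,0,0, 0,1,0,0,0,0]'
```

```text
clock: 39.45
eef_pos: [574.3, 67.4, 72.2]
eef_rot: [-1.571, -0.0, -3.011]
wrist_force: [-0.4, 0.4, -3.4]
finger_gap: 45.8
clock: 39.7
eef_pos: [574.7, 67.5, 71.7]
eef_rot: [-1.571, 0.001, -3.011]
wrist_force: [-4.3, -0.5, 9.0]
finger_gap: 45.6
clock: 39.95
eef_pos: [574.9, 67.5, 71.7]
eef_rot: [-1.571, 0.002, -3.011]
wrist_force: [-7.6, -0.1, 18.7]
finger_gap: 45.4
```

```bash
python3 -m jog '[0,-1,0,0,0,0, 0,-1,0,0,0,0, 0,-1,0,0,0,0, 0,-1,0,0,0,0, 0,-1,0,0,0,0, 0,-1,0,0,0,0]' 66 && python3 -m jog '[0,-10,0,0,0,0, 0,-40,0,0,0,0, 0,-80,0,0,0,0, 0,-115,0,0,0,0, 0,-132,0,0,0,0, 0,-132,0,0,0,0]' && python3 -m jog '[0.3,0,20,0,0,0, 1,0,60,0,0,0, 1.6,0,100,0,0,0, 2.2,0,140,0,0,0, 2.9,0,180,0,0,0, 3.5,0,220,0,0,0, 4.1,0,260,0,0,0, 4.8,0,300,0,0,0, 5.4,0,340,0,0,0, 6,0,380,0,0,0]' && python3 -m jog '[0.6,0,40,0,0,0, 0.9,0,53.7,0,0,0, 0.9,0,53.7,0,0,0, 0.9,0,53.7,0,0,0]'
python3 - <<'E'
from h import *
np.set_printoptions(precision=1,suppress=True)
print(manip.read_state()['eef_pos'])
p=snap('wrist','w27.png',scale=1.5)
print(px(p,[624,-363.5,150]))
p=snap('side','s27.png',(180,100,380,250),4)
E
```

```text
clock: 40.45
eef_pos: [574.4, 67.4, 70.3]
eef_rot: [-1.571, -0.0, -3.011]
wrist_force: [-0.8, 0.5, 1.4]
finger_gap: 65.7
clock: 40.95
eef_pos: [575.9, 67.5, 207.8]
eef_rot: [-1.57, 0.008, -3.011]
wrist_force: [-0.6, -0.2, -0.3]
finger_gap: 66.1
clock: 41.78
eef_pos: [617.4, -312.0, 201.6]
eef_rot: [-1.572, -0.001, -3.011]
wrist_force: [0.5, 0.3, 0.8]
finger_gap: 66.3
clock: 42.12
eef_pos: [623.5, -363.6, 201.0]
eef_rot: [-1.572, -0.001, -3.012]
wrist_force: [-0.1, 0.5, 0.7]
finger_gap: 66.0
[ 623.5 -363.6  201. ]
[259.5 202. ]
```

View pics/w27.png

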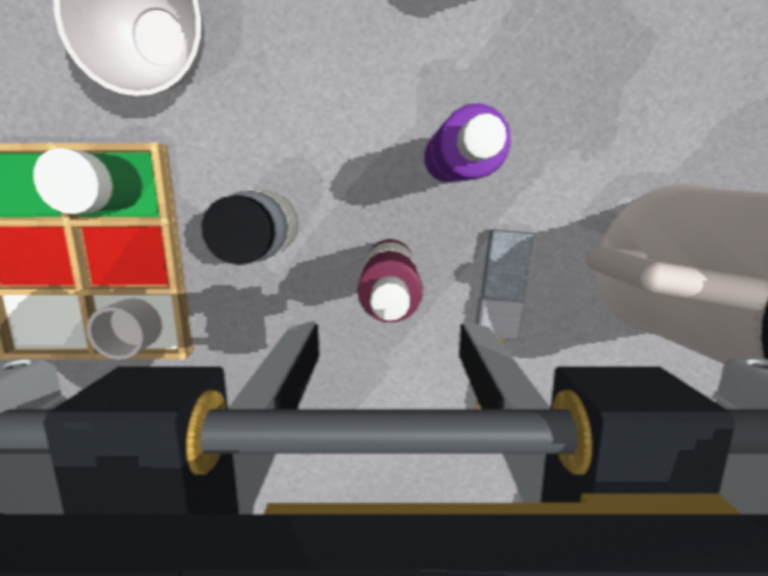

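View pics/s27.png

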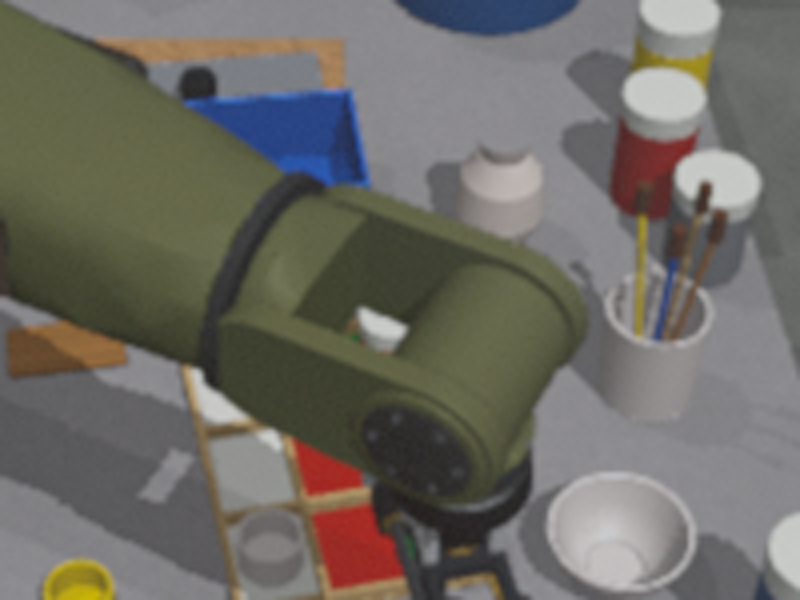

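```bash
python3 -m jog '[-1,25,0,0,0,0, -1,60,0,0,0,0, -1,95,0,0,0,0, -1,122,0,0,0,0, -1,135,0,0,0,0, -1,138,0,0,0,0, -1,138,0,0,0,0]' 66 && python3 -m jog '[0,0,0,0,0,0, 0,0,0,0,0,0, 0,0,0,0,0,0, 0,0,0,0,0,0, 0,0,0,0,0,0, 0,0,0,0,0,0]' 36 35 && python3 -m jog '[0,-5,0,0,0,0, 0,-18,0,0,0,0, 0,-40,0,0,0,0, 0,-70,0,0,0,0, 0,-100,0,0,0,0, 0,-112,0,0,0,0, 0,-112,0,0,0,0]'
python3 - <<'E'
from h import *
p=snap('side','s28.png',(200,180,360,340),4)
E
```

```text
clock: 42.8
eef_pos: [625.3, -362.7, 65.1]
eef_rot: [-1.571, 0.0, -3.01]
wrist_force: [-0.4, -1.6, 0.2]
finger_gap: 66.2
clock: 43.3
eef_pos: [625.4, -363.8, 65.9]
eef_rot: [-1.57, 0.002, -3.011]
wrist_force: [0.4, -0.2, 6.2]
finger_gap: 45.4
clock: 43.88
eef_pos: [625.8, -364.0, 180.7]
eef_rot: [-1.567, 0.005, -3.011]
wrist_force: [0.4, -0.5, -1.5]
finger_gap: 46.0
```

View pics/s28.png

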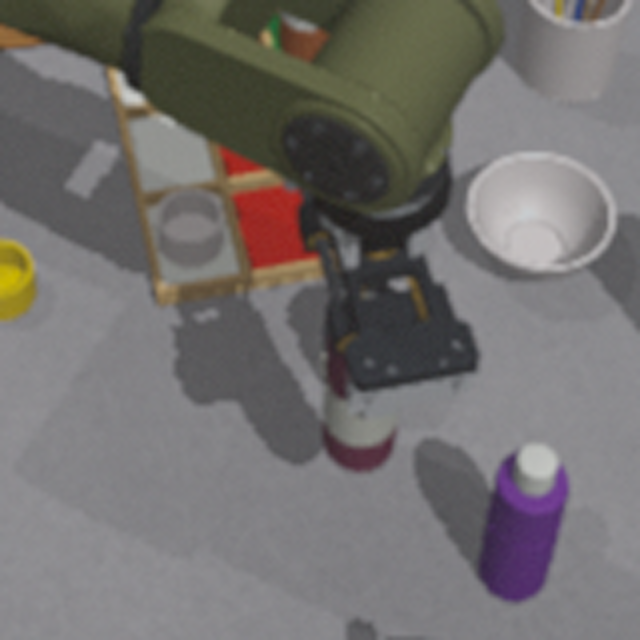

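```bash
python3 -m jog '[0,0,-12,0,0,0, -1,0,-38,0,0,0, -1.5,0,-74,0,0,0, -2,0,-112,0,0,0, -3,0,-150,0,0,0, -3.5,0,-188,0,0,0, -4.2,0,-222,0,0,0, -4.8,0,-245,0,0,0, -4.8,0,-253.8,0,0,0, -4.8,0,-253.8,0,0,0]' && python3 -m jog '[0,15,0,0,0,0, 0,40,0,0,0,0, 0,65,0,0,0,0, 0,85,0,0,0,0, 0,94,0,0,0,0, 0,96,0,0,0,0, 0,96,0,0,0,0]'
python3 - <<'E'
from h import *
print(manip.read_state()['eef_pos'])
p=snap('side','s29.png',(200,140,360,280),4)
p=snap('wrist','w29.png',(100,120,420,330),2.4)
E
```

```text
clock: 44.77
eef_pos: [596.0, -109.4, 174.8]
eef_rot: [-1.572, -0.002, -3.009]
wrist_force: [-0.3, -0.3, -2.7]
finger_gap: 45.6
clock: 45.35
eef_pos: [596.6, -111.9, 80.1]
eef_rot: [-1.571, -0.001, -3.012]
wrist_force: [0.8, 0.7, -1.7]
finger_gap: 45.6
[ 596.61300385 -111.94545509   80.11674779]
```

View pics/s29.png

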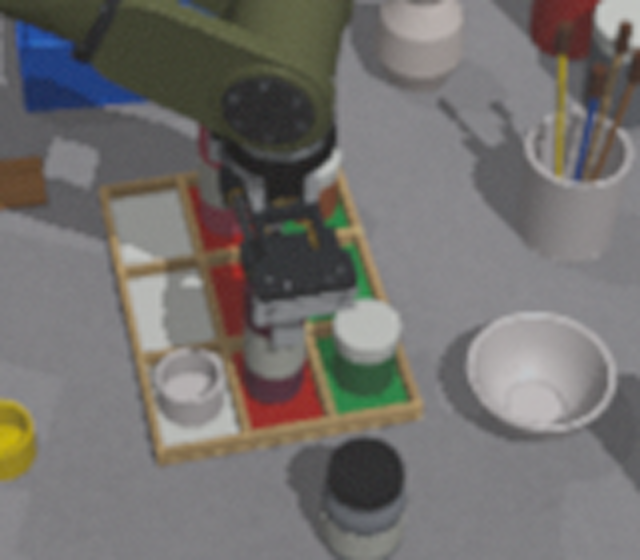

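View pics/w29.png

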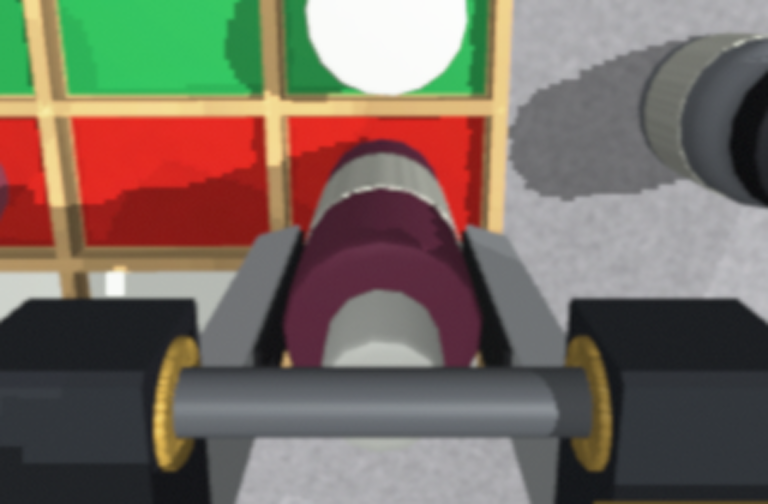

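Centred in the right red pocket; lower and release.

```bash
python3 -m jog '[0,3,0,0,0,0, 0,6,0,0,0,0, 0,8,0,0,0,0, 0,8,0,0,0,0]' && python3 -m jog '[0,1,0,0,0,0, 0,2,0,0,0,0, 0,2,0,0,0,0]' && python3 -m jog '[0,0,0,0,0,0, 0,0,0,0,0,0, 0,0,0,0,0,0, 0,0,0,0,0,0, 0,0,0,0,0,0, 0,0,0,0,0,0]' 66 && python3 -m jog '[0,-10,0,0,0,0, 0,-40,0,0,0,0, 0,-80,0,0,0,0, 0,-115,0,0,0,0, 0,-140,0,0,0,0, 0,-140,0,0,0,0, 0,-140,0,0,0,0]'
python3 - <<'E'
from h import *
np.set_printoptions(precision=1,suppress=True)
print(manip.read_state()['eef_pos'])
p=snap('wrist','w30.png',scale=1.5)
p=snap('side','s30.png',scale=1.5)
E
```

```text
clock: 45.78
eef_pos: [596.5, -111.1, 72.1]
eef_rot: [-1.571, -0.0, -3.011]
wrist_force: [-1.3, -0.1, -1.9]
finger_gap: 45.7
clock: 46.03
eef_pos: [597.0, -111.1, 71.9]
eef_rot: [-1.571, 0.001, -3.011]
wrist_force: [-4.9, 1.1, 10.4]
finger_gap: 45.8
clock: 46.53
eef_pos: [596.7, -111.1, 70.4]
eef_rot: [-1.571, -0.0, -3.011]
wrist_force: [0.3, 0.3, -0.7]
finger_gap: 66.3
clock: 47.12
eef_pos: [597.1, -111.2, 212.3]
eef_rot: [-1.57, 0.003, -3.011]
wrist_force: [-0.8, -0.6, -1.2]
finger_gap: 66.1
[ 597.1 -111.2  212.3]
```

View pics/w30.png

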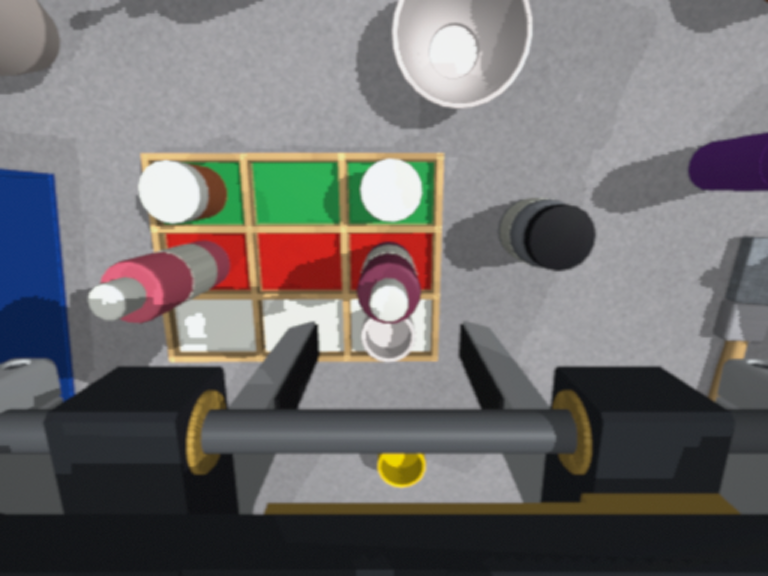

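View pics/s30.png

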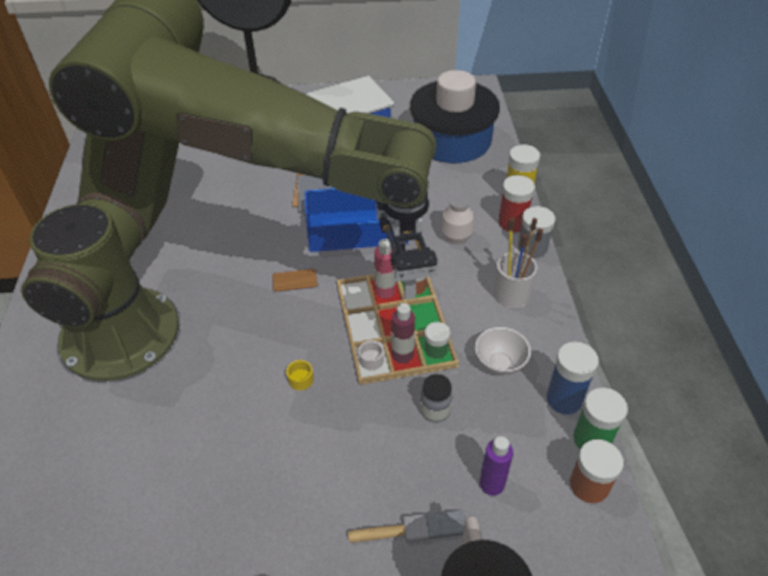

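```bash
python3 -m jog '[0.7,-8,-20,0,0,0, 2,-15,-60,0,0,0, 3.5,-15,-100,0,0,0, 5,-15,-141,0,0,0, 6.3,-15,-182,0,0,0, 7.7,-15,-223,0,0,0, 9,-15,-264,0,0,0, 10.5,-15,-305,0,0,0, 12,-15,-346,0,0,0, 13.5,-15,-387,0,0,0]' && python3 -m jog '[1.4,0,-40,0,3,0, 2.8,0,-80,0,6,0, 4.2,0,-120,0,10,0, 5.4,0,-155,0,13,0, 6,0,-177.4,0,14.6,0, 6,0,-177.4,0,14.6,0, 6,0,-177.4,0,14.6,0]'
python3 - <<'E'
from h import *
np.set_printoptions(precision=1,suppress=True)
s=manip.read_state();print(s['eef_pos'],s['eef_rot'])
p=snap('wrist','w31.png',scale=1.5)
print(px(p,[504,446,50]))
im=p['img'].astype(int); d=(im.max(2)<50); roi=np.zeros(d.shape,bool); roi[150:215,225:295]=1
n,l,st,c=cv2.connectedComponentsWithStats((d&roi).astype(np.uint8))
for i in range(1,n):
    if st[i,4]>100: print(st[i],c[i],w(p,c[i],46))
p=snap('top','t31.png',scale=1.5)
E
```

```text
clock: 48.05
eef_pos: [531.9, 272.6, 224.0]
eef_rot: [-1.57, -0.002, -3.011]
wrist_force: [1.2, -1.0, 0.7]
finger_gap: 65.9
clock: 48.63
eef_pos: [503.2, 446.5, 223.3]
eef_rot: [-1.569, -0.002, 3.019]
wrist_force: [-0.4, -0.3, 0.9]
finger_gap: 66.3
[503.2 446.5 223.3] [-1.6 -0.   3. ]
[259.6 177.4]
[270 167  24  24 458] [281.3 178.8] [497.5 416.2  46. ]
```

View pics/w31.png

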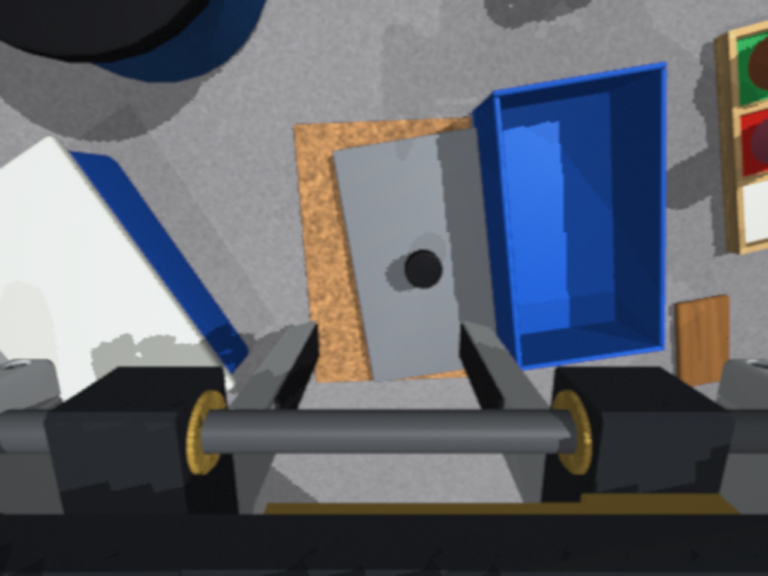

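View pics/t31.png

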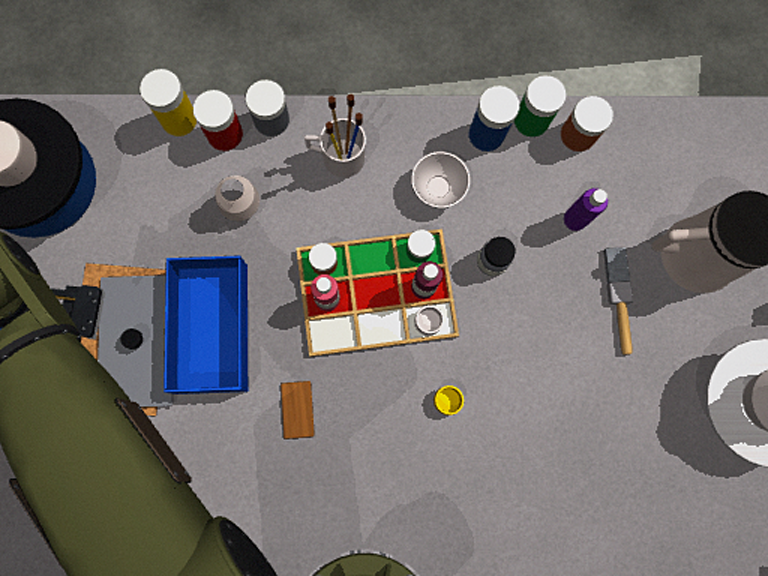

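```bash
python3 - <<'E'
from h import *
np.set_printoptions(precision=1,suppress=True)
p=snap('wrist')
im=p['img'][:,:,::-1]
cv2.imwrite('pics/w32a.png',cv2.resize(im[70:270,190:350],None,fx=4,fy=3,interpolation=cv2.INTER_CUBIC)[:600])
cv2.imwrite('pics/w32b.png',cv2.resize(im[20:260,300:460],None,fx=2.5,fy=2.5,interpolation=cv2.INTER_CUBIC))
t=snap('top')
cv2.imwrite('pics/t32.png',cv2.resize(t['img'][165:275,105:170,::-1],None,fx=5.4,fy=5.4,interpolation=cv2.INTER_CUBIC))
E
```

```text
(no output)
```

View pics/w32a.png

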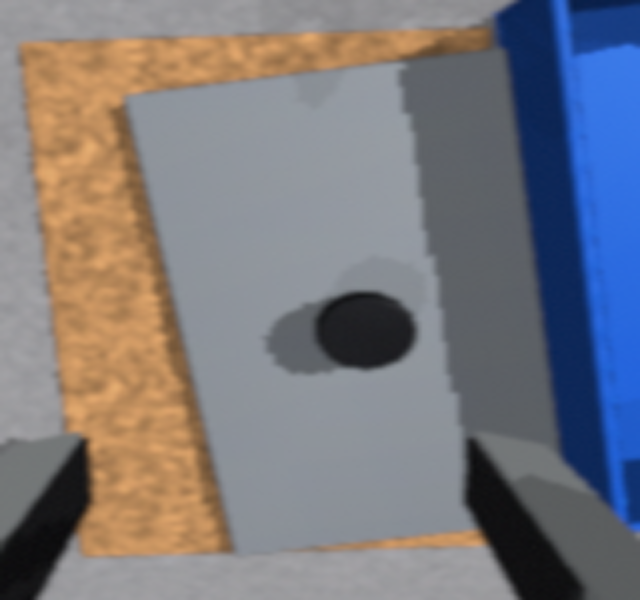

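View pics/w32b.png

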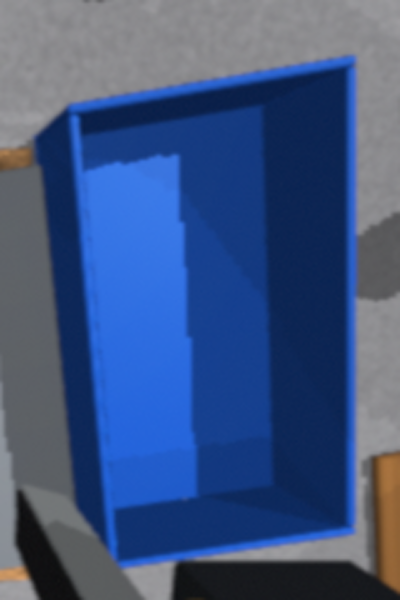

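View pics/t32.png

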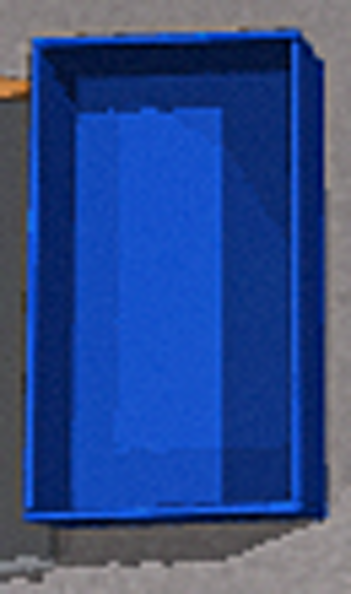

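```bash
python3 - <<'E'
from h import *
np.set_printoptions(precision=1,suppress=True)
p=snap('wrist');t=snap('top')
def f(P,pts,z):
    X=np.array([w(P,(a-.5,b-.5),z)[:2] for a,b in pts]); return X
def ang(a,b): d=b-a; return np.degrees(np.arctan2(d[1],d[0]))
L=f(p,[(221.25,102.7),(248.25,254.3),(316.25,86.7)],18); print('lid',L,ang(L[1],L[0]),np.linalg.norm(L[1]-L[0]),ang(L[2],L[0])-90)
for P,pts in((p,[(328,62),(442,42.8),(441.2,232),(345.2,246.8)]),(t,[(110.9,172.4),(160,171.1),(160.6,260),(109.6,260.9)])):
    X=f(P,pts,80); print('tub',X,X.mean(0),ang(X[3],X[0]),ang(X[2],X[1]),ang(X[1],X[0])-90,ang(X[2],X[3])-90)
# top: lid
cv2.imwrite('pics/t33.png',cv2.resize(t['img'][165:285,50:130,::-1],None,fx=5,fy=5,interpolation=cv2.INTER_CUBIC))
E
```

```text
lid [[613.1 486.5]
 [377.  479.8]
 [617.7 351.8]] 1.6298032421377115 236.19216435185376 1.9559123079203147
tub [[635.8 349.6]
 [639.8 219.9]
 [407.9 212.7]
 [402.3 341.1]] [521.5 280.8] 2.088939053353744 1.7984378632128843 1.7850882941459076 2.5345195147941126
tub [[634.4 349.9]
 [637.8 219.9]
 [403.6 211.3]
 [401.8 341.8]] [519.4 280.7] 2.0001568120706166 2.09920919753034 1.4883857300551995 0.8075773422556551
```

View pics/t33.png

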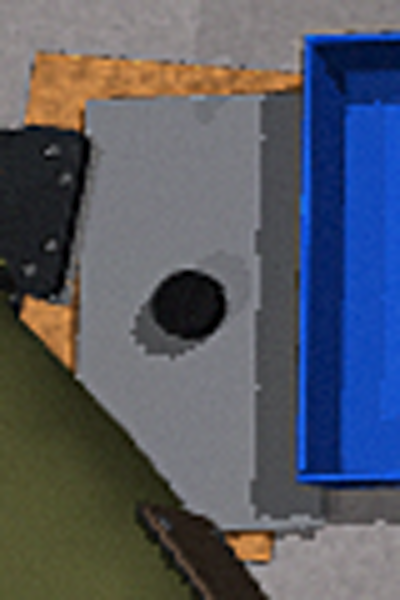

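```bash
python3 -m jog '[1,10,15,0,0,0, 2,30,30.8,0,0,0, 2,70,30.8,0,0,0, 2,100,30.8,0,0,0, 2,120,30.8,0,0,0, 2,120,30.8,0,0,0, 2,120,30.8,0,0,0]' 60
python3 - <<'E'
from h import *
np.set_printoptions(precision=1,suppress=True)
s=manip.read_state();print(s['eef_pos'],s['eef_rot'])
p=snap('wrist','w34.png',scale=1.5)
im=p['img'].astype(int); d=(im.max(2)<50); roi=np.zeros(d.shape,bool); roi[150:240,235:285]=1
n,l,st,c=cv2.connectedComponentsWithStats((d&roi).astype(np.uint8))
for i in range(1,n):
    if st[i,4]>100: print(st[i],c[i],w(p,c[i],46))
L=np.array([w(p,q,18)[:2] for q in manip.masks_of('lid',p)[0]['xy'].__class__ and []]) if 0 else None
E
```

```text
clock: 49.52
eef_pos: [498.3, 415.2, 105.6]
eef_rot: [-1.57, -0.001, 3.017]
wrist_force: [0.3, -0.2, 0.7]
finger_gap: 60.2
[498.3 415.2 105.6] [-1.6 -0.   3. ]
[243 183  34  36 936] [259.2 201.1] [497.3 415.7  46. ]
```

View pics/w34.png

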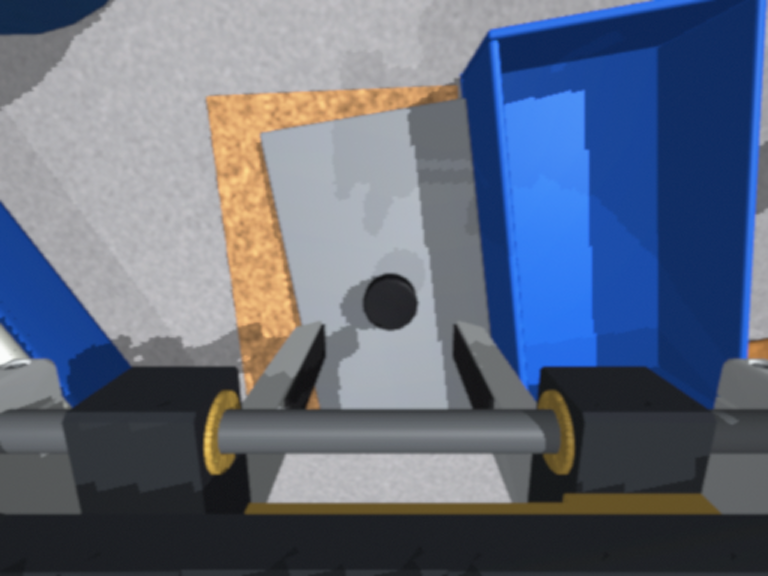

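```bash
python3 -m jog '[0.5,20,0,0,0,0, 1,50,0,0,0,0, 1,75,0,0,0,0, 1,88,0,0,0,0, 1,93,0,0,0,0, 1,93,0,0,0,0, 1,93,0,0,0,0]' && python3 -m jog '[0,1,0,0,0,0, 0,2,0,0,0,0, 0,2,0,0,0,0]' && python3 -m jog '[0,0,0,0,0,0, 0,0,0,0,0,0, 0,0,0,0,0,0, 0,0,0,0,0,0, 0,0,0,0,0,0, 0,0,0,0,0,0]' 22 35
```

```text
clock: 50.15
eef_pos: [498.1, 416.4, 14.4]
eef_rot: [-1.573, 0.002, 3.017]
wrist_force: [-0.4, 0.7, -0.3]
finger_gap: 59.9
clock: 50.4
eef_pos: [497.5, 416.0, 11.2]
eef_rot: [-1.572, 0.001, 3.017]
wrist_force: [-0.1, -0.1, -0.4]
finger_gap: 60.1
clock: 50.9
eef_pos: [497.2, 415.7, 10.5]
eef_rot: [-1.571, -0.0, 3.017]
wrist_force: [0.7, -1.8, 1.5]
finger_gap: 35.1
```

```bash
python3 -m jog '[0,-4,0,0,0,0, 0,-12,0,0,0,0, 0,-28,0,0,0,0, 0,-50,0,0,0,0, 0,-75,0,0,0,0, 0,-98,0,0,0,0, 0,-108,0,0,0,0, 0,-108,0,0,0,0, 0,-108,0,0,0,0]' && python3 -m jog '[-3,0,10,0,0,0, -9,0,30,0,0,0, -17,0,55,0,0,0, -25,0,82,0,0,0, -32,0,107,0,0,0, -37,0,123,0,0,0, -39.5,0,131.2,0,0,0, -39.5,0,131.2,0,0,0, -39.5,0,131.2,0,0,0]'
python3 - <<'E'
from h import *
s=manip.read_state();print(s['eef_pos'],s['eef_rot'])
snap('wrist','w35.png',scale=1.5)
snap('side','s35.png',(160,60,360,210),4)
snap('top','t35.png',(95,150,180,280),5)
E
```

```text
clock: 51.65
eef_pos: [497.1, 415.6, 118.0]
eef_rot: [-1.571, -0.0, 3.017]
wrist_force: [0.2, -0.5, -2.4]
finger_gap: 35.0
clock: 52.4
eef_pos: [519.9, 280.7, 117.8]
eef_rot: [-1.57, -0.001, 3.016]
wrist_force: [-0.5, -0.3, -1.1]
finger_gap: 35.2
[519.91421915 280.66547898 117.80820564] [-1.57047720e+00 -9.20136083e-04  3.01646859e+00]
```

View pics/w35.png

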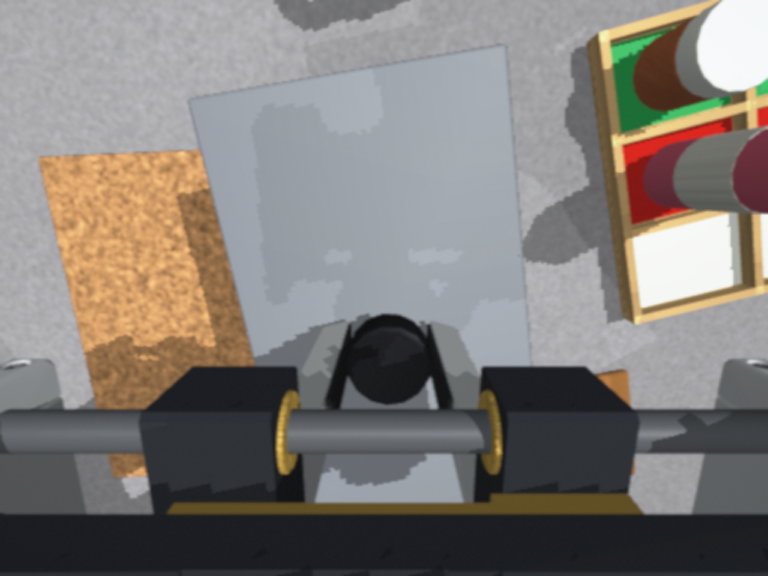

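View pics/s35.png

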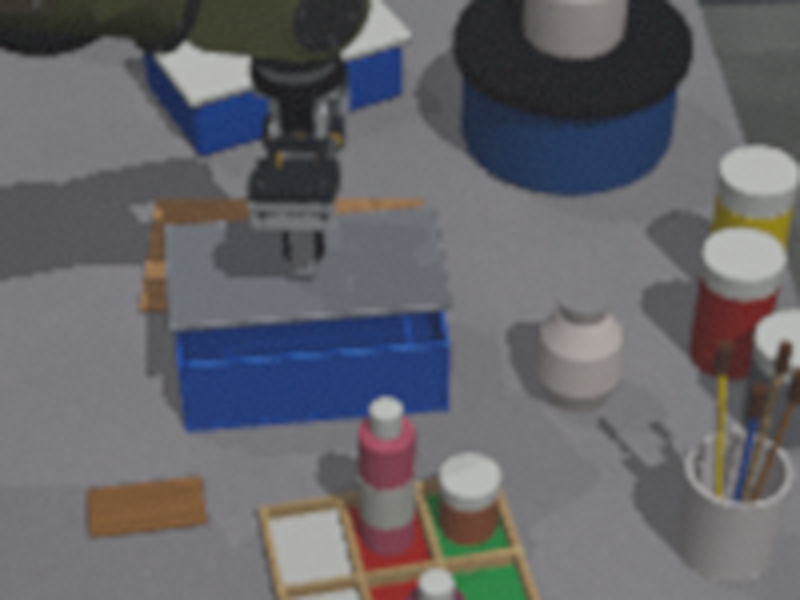

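View pics/t35.png

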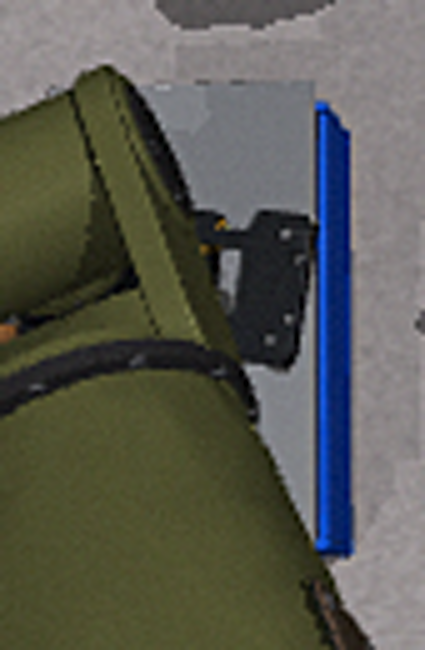

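```bash
python3 - <<'E'
from h import *
np.set_printoptions(precision=1,suppress=True)
p=snap('wrist')
X=np.array([w(p,(a/1.5-.3,b/1.5-.3),122)[:2] for a,b in((190,98),(506,45),(253,362),(528,362))])
def ang(a,b): d=b-a; return np.degrees(np.arctan2(d[1],d[0]))
print(X,ang(X[2],X[0]),ang(X[3],X[1]),ang(X[1],X[0])-90,np.linalg.norm(X[1]-X[0]))
m=(X[0]+X[1])/2; a=np.radians(1.8); print(m-120*np.array([np.cos(a),np.sin(a)]))
E
python3 -m jog '[0,8,0,0,0,0, 0,18,0,0,0,0, 0,26,0,0,0,0, 0,29,0,0,0,0, 0,29,0,0,0,0]'
```

```text
[[637.2 354. ]
 [641.1 217.9]
 [513.6 351.7]
 [496.9 214.5]] 1.0821621110893096 1.3488894664852726 1.6453284561620904 136.11703999329362
[519.2 282.2]
clock: 53.02
eef_pos: [519.5, 280.5, 87.9]
eef_rot: [-1.57, -0.002, 3.017]
wrist_force: [-0.1, 0.4, -2.4]
finger_gap: 35.3
```

```bash
python3 -m jog '[0,2,0,0,-0.5,0, 0,3,0,0,-0.5,0, 0,3,0,0,-0.5,0]' && python3 -m jog '[0,1,0,0,0,0, 0,3,0,0,0,0, 0,3,0,0,0,0]' && python3 -m jog '[0,1,0,0,0,0, 0,2,0,0,0,0, 0,2,0,0,0,0]'
```

```text
clock: 53.27
eef_pos: [520.2, 280.7, 86.5]
eef_rot: [-1.571, 0.0, 3.026]
wrist_force: [-0.4, 0.4, -1.9]
finger_gap: 35.0
clock: 53.52
eef_pos: [520.0, 280.6, 83.2]
eef_rot: [-1.571, -0.0, 3.026]
wrist_force: [-0.9, 0.2, -2.8]
finger_gap: 35.7
clock: 53.77
eef_pos: [520.1, 280.7, 81.3]
eef_rot: [-1.571, -0.0, 3.026]
wrist_force: [-0.2, 0.0, -2.1]
finger_gap: 35.2
```

No contact; the plug is inside the rim. Continue to seat.

```bash
python3 -m jog '[0,1,0,0,0,0, 0,1.5,0,0,0,0, 0,1.5,0,0,0,0]' && python3 -m jog '[0,1,0,0,0,0, 0,1.5,0,0,0,0, 0,1.5,0,0,0,0]' && python3 -m jog '[0,0.5,0,0,0,0, 0,1,0,0,0,0, 0,1,0,0,0,0]'
```

```text
clock: 54.02
eef_pos: [520.1, 280.7, 79.8]
eef_rot: [-1.571, -0.0, 3.026]
wrist_force: [0.5, 0.0, -2.1]
finger_gap: 35.1
clock: 54.27
eef_pos: [520.1, 280.7, 78.5]
eef_rot: [-1.571, 0.0, 3.026]
wrist_force: [0.6, 0.2, -1.1]
finger_gap: 35.3
clock: 54.52
eef_pos: [520.2, 280.7, 78.5]
eef_rot: [-1.571, 0.001, 3.026]
wrist_force: [-4.6, -2.0, 8.4]
finger_gap: 35.5
```

```bash
python3 -m jog '[0,-1,0,0,0,0, 0,-1,0,0,0,0, 0,-1,0,0,0,0, 0,-1,0,0,0,0, 0,-1,0,0,0,0, 0,-1,0,0,0,0, 0,-1,0,0,0,0]' 64 && python3 -m jog '[0,-8,0,0,0,0, 0,-25,0,0,0,0, 0,-60,0,0,0,0, 0,-100,0,0,0,0, 0,-140,0,0,0,0, 0,-150,0,0,0,0, 40,-150,0,0,0,0, 80,-150,10,0,0,0, 110,-150,20,0,0,0, 110,-150,20,0,0,0]'
python3 - <<'E'
from h import *
s=manip.read_state();print(s['eef_pos'],s['wrist_force'])
snap('wrist','w36.png',scale=1.5)
snap('side','s36.png',(160,60,360,260),3.0)
snap('top','t36.png',scale=1.5)
E
```

```text
clock: 55.1
eef_pos: [520.1, 280.6, 78.4]
eef_rot: [-1.571, -0.0, 3.026]
wrist_force: [-0.4, -0.5, 0.9]
finger_gap: 64.2
clock: 55.93
eef_pos: [404.6, 273.0, 229.1]
eef_rot: [-1.571, -0.0, 3.027]
wrist_force: [0.7, 0.4, -0.1]
finger_gap: 64.3
[404.57540812 273.00929895 229.09812889] [ 0.70144182  0.37731263 -0.05095239]
```

View pics/w36.png

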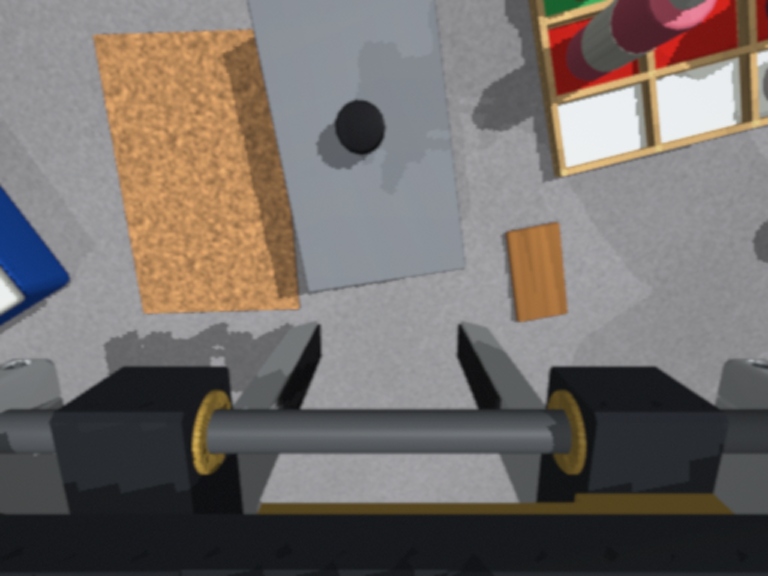

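View pics/s36.png

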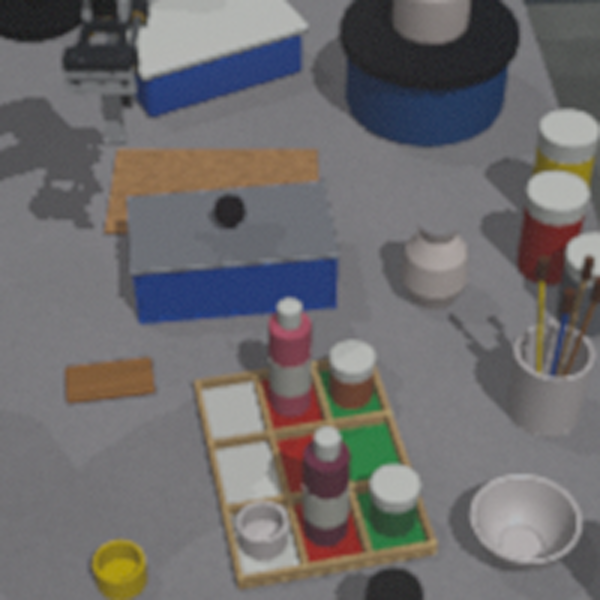

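View pics/t36.png

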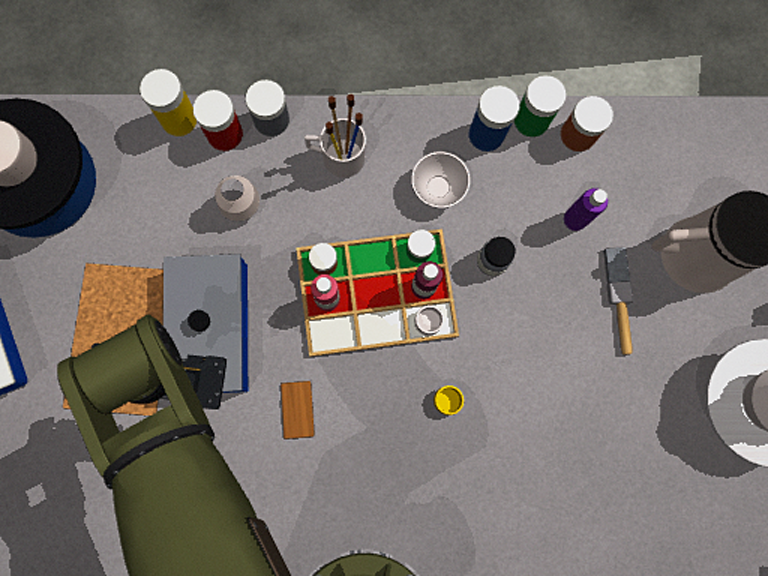

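```bash
python3 -m jog '[0,0,0,0,0,0, 0,0,0,0,0,0]' && python3 - <<'E'
from h import *
print(manip.sign_off())
E
```

```text
clock: 56.25
eef_pos: [409.3, 273.5, 228.2]
eef_rot: [-1.571, -0.0, 3.025]
wrist_force: [0.1, 0.8, 0.6]
finger_gap: 64.3
the job is handed in; nothing more can be done
None
```

The job is done and handed in at 56 s, with no verdict reported. The lid was lifted onto the mat. Both jars (terracotta, green) went into the green row and the one white cup into the white row. After those were in, the pink and plum bottles went into the red row, and the lid went back on the tub.

**Last checks:** the final pictures show all five items upright, one to a pocket. The lid's knob is back at its starting pixel, and the lid's contact height matched its full 68 mm rise from the mat. The yellow cup, purple bottle and other bystanders looked unmoved. I saw no blue jar, second white cup or beige bottle.

**What disagreed or went wrong:**
- **Fingertips:** they sit about 34 mm higher than the stated tool frame. The first two tries at the knob therefore closed on nothing; I measured the true height by touching the lid plate and corrected for it.
- **Force:** that touch reached about 54 N on the wrist before I backed off. That is under the 120 N wrist limit; only the fingertips should have been in contact, so I don't think the 40 N body limit applies.
- **Lid knocked:** it was pushed about 3 cm against the tub while on the mat. I found it again in the pictures before gripping it.

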